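Level the potatoes in the roasting tin and put the lid on

ROBOT

A 7-joint arm with a two-finger parallel gripper is mounted at the origin on a cart in front of the work surface, level with it; the furniture and walls round the work are solid. World frame = base frame: x ahead of the robot, y to its left, z up, the work surface at z = 0. Lengths are in m, angles in rad, forces in N, time in s.
With the tool pointing down it reaches from about 0.425 to 0.925 m from the base axis. Payload 6.8 kg.
Tool frame: the origin (TCP) lies at the very end of the fingers, on their centre line; the grasp point (between the pads) lies 19 mm behind it; z points along the fingers, y is the line along which they close (so a half turn about z gives the same grasp; the last joint's range is limited). The gripper opens to 85 mm and grips with 20 to 120 N. Pads are 22 mm wide; open, the fingers measure 114 mm over their backs; the gripper's body (76 mm by 85 mm) begins 54 mm behind the grasp point. The pads swing forward as they close: fully open they stand 13 mm farther back than shut.
Start: joints at [1.102, 0.477, 0.022, 1.555, -0.011, 1.109, -0.083], TCP at [0.238, -0.632, 0.231] pointing down, gripper open.
Joint ranges: [-2.96, 2.96], [-0.34, 2.1], [-1.41, 1.46], [0.24, 2.44], [-1.37, 4.51], [0.17, 1.92], [-2.96, 2.96]. Speed limits (rad/s): [2.39, 2.39, 3.14, 3.14, 3.14, 3.14, 3.14].

INTERFACE

Orientations are given as a unit quaternion [w, x, y, z].
In Python, from station import bot gives the robot as it stands.
- The arm moves only by the tool apply_moves, never from a script. Its argument "deltas" is a list of rows, each a list of 3 entries, a list of its own where there are three numbers: the closure, from 0 (fully open) to 1 (shut), then the shift along the tool's x, y, z in units of 0.2 m (1.0 is 0.2 m), then the turn about the tool's z in units of 2 pi rad (1.0 is 2 pi rad). A call has 1 to 12 rows; each row is the pose to reach, as a shift and turn from the pose commanded when the call began, along the tool's axes at that moment, turning the shorter way round; what a row does not reach only later rows make up. A row lasts 1/10 s, in which the tool goes at most 50 mm and 8.59 degrees, less where a joint would pass 70% of its speed; a pose out of reach is approached as far as the arm can. A call with a number of a shift or a turn outside -1 to 1 is refused whole. A call with a gripper value outside its range is refused whole. The fingers move at their own pace and stop on an object; "squeeze" is the grip in N (left out, the last holds). Time passes only in rows, so rows that repeat a pose let the fingers close. It gives the time, the measured TCP pose, the force, the opening and the grip force at its end, in the units of the state.
- bot.get_obs(): the state, without advancing time (a new reading comes with each control period).
- bot.read_camera(name): name is "side" or "top" or "wrist"; returns a dict with "color" (384x512x3 uint8, red, green, blue), "intrinsics" (3x3 intrinsics, pixels), "pose" (4x4, takes a point from camera to world coordinates); the wrist camera has in their place "hand_eye" (4x4, takes a point from camera to tool coordinates, whose origin is the TCP and whose axes are the flange's). Camera axes: x right, y down, z forward; pixel columns grow to the right and rows downward; lengths in m; the calibration is good to about 2 mm. A picture is of the moment at which its call begins: read the wrist's pose just before it. There is no depth.
- bot.hand_in(): hands the job in; it is judged then, once.
Trained networks look in a picture, given as the dict that the camera call returned (one of the last four; its "shot" number tells which), for a name from the list of things; names that differ only in an ending like _2 or _b are one class to them, and where a whole thing is asked for, a point or a joint stands for the part that bears it (a point fixed in the world has none). Each returns a list of dicts, best first, with "confidence" (0 to 1); they miss things now and then, are a little off and sometimes report something else, mostly with a low value. They report only what shows in the picture. A call takes as long as a camera call.
- bot.look_for(picture, target): "point" ([x, y, z] in m, in world coordinates, good to about 4 mm: the middle of the surface that is visible of it).
The state is a dict: "t": time; "q": joint angles; "joint_vel": joint speeds; "joint_torque": joint torques, N m; "eef_pos": TCP position; "tool_rot": TCP orientation; "contact_force": force on the tool from outside, world axes, zero at the start; "torque": the same for the moment, N m; "gripper_width": opening from 0.0 (shut) to 1.0 (fully open); "grasp_force": force on a finger pad.
Only numpy, scipy, OpenCV 4.12 (cv2) and the standard library are available. Lean on these libraries where they do the work, as an engineer would, in place of code of your own. Each camera call takes 0.05 s, during which the arm holds its last target. There are 200 camera calls.

TASK

The potato chunks were tipped in a heap at the far end of the roasting tin and the lid was left lying across its rim. Set the lid aside and rake the chunks out with the hand rake into one even layer: none on top of another, and none of the tin's six parts (three along its length by two across) left bare; keep the gripper off the food. Then lay the rake back, tines in the spoon rest and handle down on the worktop, and put the lid squarely on the tin, fully home all round, without disturbing the pepper mill and the salt shaker.

Things in the scene. Friction and masses are not known exactly. Their poses are not given: they have to be found in the camera images.
- tin: Heavy dark steel roasting tin, stays put: 256 x 164 mm outside (plus 26 mm loop handles on the short ends), 248 x 156 mm inside, walls and floor 4 mm thick, rim 64 mm above its underside. Origin centre of underside, x along its length, within 0.2 rad of away from the robot. Chunks are heaped two to three deep in its +x (far) half. Its six parts meet at x = -41 and +41 mm and y = 0
- lid: The tin's flat dark steel lid, 0.4 to 0.65 kg: plate 264 x 172 mm, 5 mm thick, top 11 mm above the origin; under it a flange 242 x 150 mm, 6 mm deep, drops inside the tin's walls with 3 mm play. Origin centre of the flange's underside, x along the 264 mm. At the start it lies crosswise on the rim over the near half. Seated, it is 58 mm above the tin's origin, centred, x along the tin's or reversed
- lid_spot (a point): Middle of a clear patch of worktop, 300 mm along y by 200 mm along x, left of the tin and beyond the rake, where the lid can be laid meanwhile. A fixed point
- lid_handle (a point): Middle of the lid's round bar handle, 48 mm above the lid's origin: the bar runs along the lid's x, 93 mm long, 14 mm thick, on two posts 80 mm apart, with 30 mm free under it. Axes as the lid's
- rest: Spoon rest: loose blue ceramic dish, round, 112 mm across, 13 mm high, flat floor of 46 mm radius 6 mm above its underside; origin centre of underside. At the start the rake's tine tips stand in it and the rake's handle slopes down to the worktop
- rake: Hand rake, 0.10 to 0.16 kg: five 6 mm steel tines, 42 mm long, in a row 72 mm wide, square to the handle. Origin middle of the tine tips. Axes are those of the lying rake: y along the row, z up, x from handle end to tines; pitched until x dips 0.443 rad below level, the tines are upright and the handle level, for raking. In its frame rake_grip is at x -106, z 60 mm, rake_butt at x -229, z 2 mm
- rake_head (a point): Middle of the rake's wooden bar, 47 mm above the tine tips along the tines (bar 74 mm wide along y, 12 mm thick, 14 mm high; its top 54 mm above the tips). Axes as the rake's. A steel swan neck joins it to the handle
- rake_grip (a point): Point on the handle's middle line, near the balance point, 70 mm behind and 100 mm above the tips with the handle level: the place to grip, across y. Straight wooden handle, 18 mm wide along y, 16 mm deep, from 44 to 210 mm behind the tines. Axes as the rake's
- rake_butt (a point): Middle line of the rake's handle 4 mm before its free end; about 9 mm above the worktop when the rake is laid down
- chunk_1: Chunk of cut potato, about 55 g, a rounded block 56 x 42 x 32 mm; origin at its middle, x, y, z axes along its 56, 42 and 32 mm sides
- chunk_2: Chunk of cut potato, about 55 g, a rounded block 56 x 42 x 32 mm; origin at its middle, x, y, z axes along its 56, 42 and 32 mm sides
- chunk_3: Chunk of cut potato, about 55 g, a rounded block 56 x 42 x 32 mm; origin at its middle, x, y, z axes along its 56, 42 and 32 mm sides
- chunk_4: Chunk of cut potato, about 55 g, a rounded block 56 x 42 x 32 mm; origin at its middle, x, y, z axes along its 56, 42 and 32 mm sides
- chunk_5: Chunk of cut potato, about 55 g, a rounded block 56 x 42 x 32 mm; origin at its middle, x, y, z axes along its 56, 42 and 32 mm sides
- chunk_6: Chunk of cut potato, about 55 g, a rounded block 56 x 42 x 32 mm; origin at its middle, x, y, z axes along its 56, 42 and 32 mm sides
- chunk_7: Chunk of cut potato, about 55 g, a rounded block 56 x 42 x 32 mm; origin at its middle, x, y, z axes along its 56, 42 and 32 mm sides. Absent in some starts
- chunk_8: Chunk of cut potato, about 55 g, a rounded block 56 x 42 x 32 mm; origin at its middle, x, y, z axes along its 56, 42 and 32 mm sides. Absent in some starts
- chunk_9: Chunk of cut potato, about 55 g, a rounded block 56 x 42 x 32 mm; origin at its middle, x, y, z axes along its 56, 42 and 32 mm sides. Absent in some starts
- pepper_mill: Bystander: wooden pepper mill, 58 mm across, 150 mm high, at the back of the worktop; origin under its foot
- salt_shaker: Bystander: salt shaker, 44 mm across, 90 mm high, at the back of the worktop; origin under its foot

How it is judged:
On the way, in this order (a step that is already met when the one before it is completed fails the run):
1. the chunks lie in one layer, with at least one in each of the tin's six parts (x of chunk_1 in the frame of tin between -0.124 and 0.124 m and y of chunk_1 in the frame of tin between -0.078 and 0.078 m and z of each of chunk_1, chunk_2, chunk_3, chunk_4, chunk_5, chunk_6, chunk_7, chunk_8, chunk_9 in the frame of tin below 0.04 m and x of chunk_2 in the frame of tin between -0.124 and 0.124 m and y of chunk_2 in the frame of tin between -0.078 and 0.078 m and x of chunk_3 in the frame of tin between -0.124 and 0.124 m and y of chunk_3 in the frame of tin between -0.078 and 0.078 m and x of chunk_4 in the frame of tin between -0.124 and 0.124 m and y of chunk_4 in the frame of tin between -0.078 and 0.078 m and x of chunk_5 in the frame of tin between -0.124 and 0.124 m and y of chunk_5 in the frame of tin between -0.078 and 0.078 m and x of chunk_6 in the frame of tin between -0.124 and 0.124 m and y of chunk_6 in the frame of tin between -0.078 and 0.078 m and x of chunk_7 in the frame of tin between -0.124 and 0.124 m and y of chunk_7 in the frame of tin between -0.078 and 0.078 m and x of chunk_8 in the frame of tin between -0.124 and 0.124 m and y of chunk_8 in the frame of tin between -0.078 and 0.078 m and x of chunk_9 in the frame of tin between -0.124 and 0.124 m and y of chunk_9 in the frame of tin between -0.078 and 0.078 m and ((x of chunk_1 in the frame of tin above 0.0413 m and y of chunk_1 in the frame of tin above 0 m) or (x of chunk_2 in the frame of tin above 0.0413 m and y of chunk_2 in the frame of tin above 0 m) or (x of chunk_3 in the frame of tin above 0.0413 m and y of chunk_3 in the frame of tin above 0 m) or (x of chunk_4 in the frame of tin above 0.0413 m and y of chunk_4 in the frame of tin above 0 m) or (x of chunk_5 in the frame of tin above 0.0413 m and y of chunk_5 in the frame of tin above 0 m) or (x of chunk_6 in the frame of tin above 0.0413 m and y of chunk_6 in the frame of tin above 0 m) or (x of chunk_7 in the frame of tin above 0.0413 m and y of chunk_7 in the frame of tin above 0 m) or (x of chunk_8 in the frame of tin above 0.0413 m and y of chunk_8 in the frame of tin above 0 m) or (x of chunk_9 in the frame of tin above 0.0413 m and y of chunk_9 in the frame of tin above 0 m)) and ((x of chunk_1 in the frame of tin above 0.0413 m and y of chunk_1 in the frame of tin below 0 m) or (x of chunk_2 in the frame of tin above 0.0413 m and y of chunk_2 in the frame of tin below 0 m) or (x of chunk_3 in the frame of tin above 0.0413 m and y of chunk_3 in the frame of tin below 0 m) or (x of chunk_4 in the frame of tin above 0.0413 m and y of chunk_4 in the frame of tin below 0 m) or (x of chunk_5 in the frame of tin above 0.0413 m and y of chunk_5 in the frame of tin below 0 m) or (x of chunk_6 in the frame of tin above 0.0413 m and y of chunk_6 in the frame of tin below 0 m) or (x of chunk_7 in the frame of tin above 0.0413 m and y of chunk_7 in the frame of tin below 0 m) or (x of chunk_8 in the frame of tin above 0.0413 m and y of chunk_8 in the frame of tin below 0 m) or (x of chunk_9 in the frame of tin above 0.0413 m and y of chunk_9 in the frame of tin below 0 m)) and ((x of chunk_1 in the frame of tin between -0.0413 and 0.0413 m and y of chunk_1 in the frame of tin above 0 m) or (x of chunk_2 in the frame of tin between -0.0413 and 0.0413 m and y of chunk_2 in the frame of tin above 0 m) or (x of chunk_3 in the frame of tin between -0.0413 and 0.0413 m and y of chunk_3 in the frame of tin above 0 m) or (x of chunk_4 in the frame of tin between -0.0413 and 0.0413 m and y of chunk_4 in the frame of tin above 0 m) or (x of chunk_5 in the frame of tin between -0.0413 and 0.0413 m and y of chunk_5 in the frame of tin above 0 m) or (x of chunk_6 in the frame of tin between -0.0413 and 0.0413 m and y of chunk_6 in the frame of tin above 0 m) or (x of chunk_7 in the frame of tin between -0.0413 and 0.0413 m and y of chunk_7 in the frame of tin above 0 m) or (x of chunk_8 in the frame of tin between -0.0413 and 0.0413 m and y of chunk_8 in the frame of tin above 0 m) or (x of chunk_9 in the frame of tin between -0.0413 and 0.0413 m and y of chunk_9 in the frame of tin above 0 m)) and ((x of chunk_1 in the frame of tin between -0.0413 and 0.0413 m and y of chunk_1 in the frame of tin below 0 m) or (x of chunk_2 in the frame of tin between -0.0413 and 0.0413 m and y of chunk_2 in the frame of tin below 0 m) or (x of chunk_3 in the frame of tin between -0.0413 and 0.0413 m and y of chunk_3 in the frame of tin below 0 m) or (x of chunk_4 in the frame of tin between -0.0413 and 0.0413 m and y of chunk_4 in the frame of tin below 0 m) or (x of chunk_5 in the frame of tin between -0.0413 and 0.0413 m and y of chunk_5 in the frame of tin below 0 m) or (x of chunk_6 in the frame of tin between -0.0413 and 0.0413 m and y of chunk_6 in the frame of tin below 0 m) or (x of chunk_7 in the frame of tin between -0.0413 and 0.0413 m and y of chunk_7 in the frame of tin below 0 m) or (x of chunk_8 in the frame of tin between -0.0413 and 0.0413 m and y of chunk_8 in the frame of tin below 0 m) or (x of chunk_9 in the frame of tin between -0.0413 and 0.0413 m and y of chunk_9 in the frame of tin below 0 m)) and ((x of chunk_1 in the frame of tin below -0.0413 m and y of chunk_1 in the frame of tin above 0 m) or (x of chunk_2 in the frame of tin below -0.0413 m and y of chunk_2 in the frame of tin above 0 m) or (x of chunk_3 in the frame of tin below -0.0413 m and y of chunk_3 in the frame of tin above 0 m) or (x of chunk_4 in the frame of tin below -0.0413 m and y of chunk_4 in the frame of tin above 0 m) or (x of chunk_5 in the frame of tin below -0.0413 m and y of chunk_5 in the frame of tin above 0 m) or (x of chunk_6 in the frame of tin below -0.0413 m and y of chunk_6 in the frame of tin above 0 m) or (x of chunk_7 in the frame of tin below -0.0413 m and y of chunk_7 in the frame of tin above 0 m) or (x of chunk_8 in the frame of tin below -0.0413 m and y of chunk_8 in the frame of tin above 0 m) or (x of chunk_9 in the frame of tin below -0.0413 m and y of chunk_9 in the frame of tin above 0 m)) and ((x of chunk_1 in the frame of tin below -0.0413 m and y of chunk_1 in the frame of tin below 0 m) or (x of chunk_2 in the frame of tin below -0.0413 m and y of chunk_2 in the frame of tin below 0 m) or (x of chunk_3 in the frame of tin below -0.0413 m and y of chunk_3 in the frame of tin below 0 m) or (x of chunk_4 in the frame of tin below -0.0413 m and y of chunk_4 in the frame of tin below 0 m) or (x of chunk_5 in the frame of tin below -0.0413 m and y of chunk_5 in the frame of tin below 0 m) or (x of chunk_6 in the frame of tin below -0.0413 m and y of chunk_6 in the frame of tin below 0 m) or (x of chunk_7 in the frame of tin below -0.0413 m and y of chunk_7 in the frame of tin below 0 m) or (x of chunk_8 in the frame of tin below -0.0413 m and y of chunk_8 in the frame of tin below 0 m) or (x of chunk_9 in the frame of tin below -0.0413 m and y of chunk_9 in the frame of tin below 0 m))), for 0.3 s.
2. the rake is laid back on the spoon rest and let go (horizontal distance between rake and rest below 0.05 m and height (world z) of rake below 0.02 m and height (world z) of rake_butt below 0.03 m and contact force between the fingers and rake below 0.1 N), for 0.2 s.
3. the lid is seated on the tin (z of lid in the frame of tin below 0.0615 m and horizontal distance between lid and tin below 0.006 m and angle between the x axis of lid and the x axis of tin, either way round below 0.06 rad and angle between lid's own z axis and vertical below 0.03 rad), for 0.2 s.
At the end, for the whole second after the job is handed in: Chunks all in the tin, middles under 40 mm above its underside, each of its six parts holding one or more; rake released, tips within 50 mm of the rest's centre, handle end on the worktop; lid within 3.5 mm of full depth, 6 mm of centre, 0.06 rad of the tin's length and level; all at rest (all of step 1 and all of step 2 and all of step 3 and linear speed of each of lid, rake, chunk_1, chunk_2, chunk_3, chunk_4, chunk_5, chunk_6, chunk_7, chunk_8, chunk_9 below 0.02 m/s); the robot touches nothing.
It fails at once if the gripper's fingers touch a potato chunk (contact force between the fingers and chunk_1 above 0.5 N or contact force between the fingers and chunk_2 above 0.5 N or contact force between the fingers and chunk_3 above 0.5 N or contact force between the fingers and chunk_4 above 0.5 N or contact force between the fingers and chunk_5 above 0.5 N or contact force between the fingers and chunk_6 above 0.5 N or contact force between the fingers and chunk_7 above 0.5 N or contact force between the fingers and chunk_8 above 0.5 N or contact force between the fingers and chunk_9 above 0.5 N).
It fails at once if the pepper mill or the salt shaker is pushed away or knocked over (distance of any of pepper_mill, salt_shaker from where it was at the start of the episode above 0.04 m).
Of chunk_7, chunk_8, chunk_9 only 1 to 3 are there at a start; the rules pass over those that are not, and their reading is None.
At some moment in a run one of lid, rest may be knocked a few centimetres aside while the robot is not near it.
Once in a run the grip may slacken for a moment while it holds something.
It also fails if it takes over 210 s, if anything falls off the work surface, if the arm or the gripper's body presses on something with over 40 N, if the wrist force passes 120 N, or if a joint passes its speed limit or range.

## Working session

There is one attempt and no reset: what is moved stays moved. The work goes in short steps, Python scripts to look and compute and a tool call to move; the robot and the scene stay as the last step left them, time stands still between calls to the robot, and variables do not carry over. Pictures are saved under pics/ and viewed, at most 14 in all, crops included, and the job is handed in when it is done.

Besides the shell and the picture viewer there is one more tool, called as name(argument=value, ...), one argument or row to a line, values as JSON. apply_moves: Moves the arm, as the interface text tells. Its arguments: {"type":"object","properties":{"deltas":{"type":"array","items":{"type":"array"}},"squeeze":{"type":"number"}},"required":["deltas"]}

```bash
ls; mkdir -p pics; cat > h.py <<'E'
import numpy as np, cv2
from station import bot
from scipy.spatial.transform import Rotation as R
np.set_printoptions(precision=4,suppress=True)
def shot(n,save=None):
    o=bot.get_obs(); p=bot.read_camera(n)
    if n=='wrist':
        q=o['tool_rot']; T=np.eye(4); T[:3,:3]=R.from_quat([q[1],q[2],q[3],q[0]]).as_matrix(); T[:3,3]=o['eef_pos']
        p['T']=T@np.array(p['hand_eye'])
    else: p['T']=np.array(p['pose'])
    if save: cv2.imwrite('pics/'+save,cv2.cvtColor(p['color'],cv2.COLOR_RGB2BGR))
    return p
def pix(p,X):
    X=np.atleast_2d(X); c=(X-p['T'][:3,3])@p['T'][:3,:3]; u=c@np.array(p['intrinsics']).T
    return u[:,:2]/u[:,2:]
def ray(p,uv,z):
    uv=np.atleast_2d(uv); K=np.linalg.inv(np.array(p['intrinsics'])); d=np.c_[uv,np.ones(len(uv))]@K.T@p['T'][:3,:3].T
    o=p['T'][:3,3]; return o+d*((z-o[2])/d[:,2])[:,None]
def st():
    o=bot.get_obs(); q=o['tool_rot']; M=R.from_quat([q[1],q[2],q[3],q[0]]).as_matrix()
    print('t',o['t'],'pos',np.array(o['eef_pos']),'x',M[:,0],'y',M[:,1],'z',M[:,2],'F',np.array(o['contact_force']),o['gripper_width'],o['grasp_force'])
    return np.array(o['eef_pos']),M
def rel(X,dyaw=None):
    p,M=st(); print('shift',((np.array(X)-p)@M)/0.2)
E
python3 - <<'E'
from h import *
st()
for n in('top','side'):
    p=shot(n,n+'0.png'); print(n,p['T'],p['intrinsics'])
    for k in ['tin','lid','lid_handle','lid_spot','rest','rake','rake_head','rake_grip','rake_butt','chunk_1','pepper_mill','salt_shaker']:
        try: print(k,[(np.array(d['point']),round(d['confidence'],2)) for d in bot.look_for(p,k)])
        except Exception as e: print(k,e)
E
```

```text
pics
t 0.0 pos [ 0.238  -0.631   0.2303] x [ 0.9356  0.353  -0.0002] y [ 0.353  -0.9356 -0.0019] z [-0.0008  0.0017 -1.    ] F [ 0.1993  0.7354 -0.2746] 0.9962466414647871 0.0
top [[ 0.0215 -0.9962  0.0847  0.5008]
 [-0.9995 -0.0232 -0.0202  0.0382]
 [ 0.0221 -0.0843 -0.9962  0.9703]
 [ 0.      0.      0.      1.    ]] [[374.1976   0.     259.5745]
 [  0.     374.1976 181.6442]
 [  0.       0.       1.    ]]
tin [(array([ 0.6255, -0.1678,  0.0208]), 0.66)]
lid [(array([ 0.4513, -0.1572,  0.0756]), 0.58)]
lid_handle [(array([ 0.4513, -0.1561,  0.0754]), 0.81)]
lid_spot it knows: chunk, lid, lid_handle, pepper_mill, rake, rake_butt, rake_grip, rake_head, rest, salt_shaker, tin
rest [(array([0.4627, 0.2775, 0.0074]), 0.62)]
rake [(array([0.4507, 0.155 , 0.056 ]), 0.96)]
rake_head [(array([0.4514, 0.1605, 0.0559]), 0.71)]
rake_grip [(array([0.4502, 0.1585, 0.0563]), 0.91)]
rake_butt [(array([0.4517, 0.1603, 0.0588]), 0.87)]
chunk_1 [(array([ 0.6116, -0.1939,  0.0674]), 0.85), (array([ 0.5665, -0.1157,  0.0629]), 0.78), (array([ 0.6182, -0.1175,  0.0668]), 0.68), (array([ 0.5694, -0.1888,
[... 1009 characters left out ...]
5, -0.1346,  0.0645]), 0.6), (array([0.4473, 0.1455, 0.0494]), 0.57)]
rake_head [(array([0.4418, 0.146 , 0.0552]), 0.64)]
rake_grip [(array([0.4458, 0.1437, 0.0505]), 0.79)]
rake_butt [(array([0.4457, 0.1435, 0.0468]), 0.88), (array([ 0.7576, -0.1732,  0.0667]), 0.34)]
chunk_1 [(array([ 0.5612, -0.133 ,  0.0619]), 0.97), (array([ 0.6124, -0.2072,  0.0653]), 0.78), (array([ 0.6157, -0.1339,  0.0617]), 0.78), (array([ 0.5634, -0.2033,  0.0599]), 0.61), (array([ 0.6047, -0.1362,  0.0276]), 0.43), (array([ 0.5568, -0.14  ,  0.0329]), 0.39)]
pepper_mill [(array([ 0.7567, -0.1759,  0.0695]), 0.73)]
salt_shaker [(array([ 0.5609, -0.1382,  0.0329]), 0.65), (array([ 0.7679, -0.0359,  0.0477]), 0.64)]
```

View pics/top0.png

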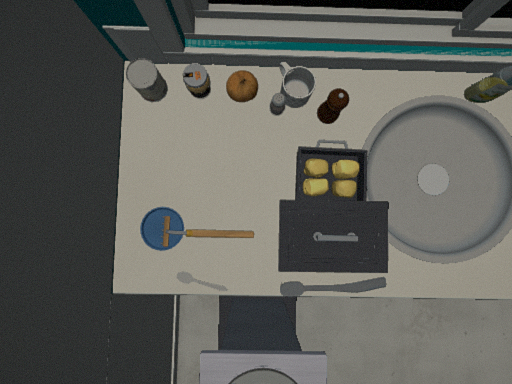

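View pics/side0.png

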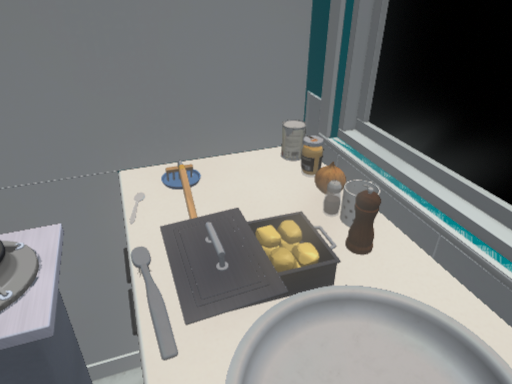

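Top view: the tin is at cols 296–366, with the lid crosswise over its near half and its handle at (335,237). The rake lies with its head at (167,231) in the rest at (162,228), and its butt at (253,235). Next I'll turn these pixels into positions.

```bash
cat > m.py <<'E'
from h import *
a=cv2.imread('pics/top0.png'); 
c=cv2.resize(a[140:280,265:395],None,fx=5,fy=4.2,interpolation=cv2.INTER_CUBIC)
c=cv2.resize(a[140:280,265:395],None,fx=4.2,fy=4.2,interpolation=cv2.INTER_CUBIC)
cv2.imwrite('pics/c1.png',cv2.convertScaleAbs(c,alpha=1.8,beta=25))
p=shot('top')
print('lid corners z.075',ray(p,[[279,200],[388,202],[387,271],[279,271]],.075))
print('handle',ray(p,[[314.5,237],[357.5,237.5]],.112))
print('tin far rim',ray(p,[[297,148],[366,150]],.064))
print('rest',ray(p,[[162,229]],.01),'butt',ray(p,[[252,235]],.01),'head',ray(p,[[167,231]],.055))
s=shot('side'); print('side handle ends',ray(s,[[207,225],[222,266]],.112),'side lid corners',ray(s,[[162,243],[238,209],[280,298],[193,313]],.075))
print('side tin corners',ray(s,[[300,214],[334,256]],.064))
E
python3 m.py
```

```text
lid corners z.075 [[ 0.534  -0.0274  0.075 ]
 [ 0.535  -0.2904  0.075 ]
 [ 0.3714 -0.2867  0.075 ]
 [ 0.3668 -0.0303  0.075 ]]
handle [[ 0.4501 -0.1072  0.112 ]
 [ 0.4509 -0.2059  0.112 ]]
tin far rim [[ 0.6629 -0.0703  0.064 ]
 [ 0.6623 -0.2408  0.064 ]]
rest [[0.4563 0.2634 0.01  ]] butt [[0.4459 0.0351 0.01  ]] head [[0.4539 0.2406 0.055 ]]
side handle ends [[ 0.4448 -0.1211  0.112 ]
 [ 0.4404 -0.2382  0.112 ]] side lid corners [[ 0.3601 -0.0986  0.075 ]
 [ 0.5325 -0.0372  0.075 ]
 [ 0.517  -0.3016  0.075 ]
 [ 0.3797 -0.2844  0.075 ]]
side tin corners [[ 0.6584 -0.0856  0.064 ]
 [ 0.6576 -0.2314  0.064 ]]
```

View pics/c1.png

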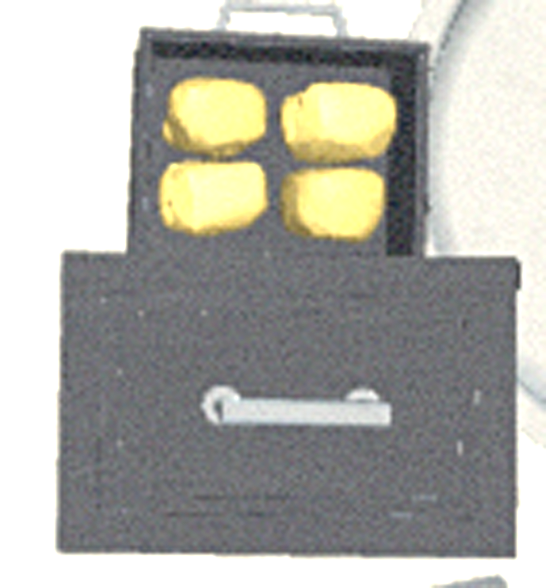

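The handle is at about (0.4505, -0.1565, 0.112), with the bar along world y. I'll write a small planner that turns waypoints into move units.

```bash
cat >> h.py <<'E'
def plan(wps,yaw_of_x=True):
    """waypoints (x,y,z,yaw of tool x or None) -> per call shift units, turn"""
    p,M=st()
    for w in wps:
        X=np.array(w[:3]); s=(X-p)@M/0.2; y0=np.arctan2(M[1,0],M[0,0]); y1=y0 if w[3] is None else w[3]
        d=(y1-y0+np.pi)%(2*np.pi)-np.pi
        n=int(np.ceil(max(np.linalg.norm(X-p)/.05,abs(d)/.1499)))
        print(w,'shift',s.round(4),'turn',round(-d/2/np.pi,4),'rows>=',n,'BIG' if abs(s).max()>1 else '')
        c,sn=np.cos(y1),np.sin(y1); M=np.array([[c,sn,0],[sn,-c,0],[0,0,-1]]); p=X
E
python3 - <<'E'
from h import *
plan([(.30,-.46,.23,.96),(.38,-.30,.2,1.571),(.4505,-.1565,.18,1.571),(.4505,-.1565,.093,1.571)])
E
```

```text
t 1.3 pos [ 0.2383 -0.6316  0.2313] x [ 0.9356  0.353  -0.    ] y [ 0.353  -0.9356 -0.    ] z [-0.  0. -1.] F [-0.0695  0.837   0.1749] 0.9965608508197296 0.0
(0.3, -0.46, 0.23, 0.96) shift [ 0.5914 -0.6936  0.0064] turn -0.0954 rows>= 4 
(0.38, -0.3, 0.2, 1.571) shift [ 0.8848 -0.1311  0.15  ] turn -0.0972 rows>= 5 
(0.4505, -0.1565, 0.18, 1.571) shift [0.7174 0.3526 0.1   ] turn -0.0 rows>= 4 
(0.4505, -0.1565, 0.093, 1.571) shift [0.    0.    0.435] turn -0.0 rows>= 2
```

apply_moves(
  deltas=[
    [0,[0.591,-0.694,0.006],-0.0954],
    [0,[0.591,-0.694,0.006],-0.0954],
    [0,[0.591,-0.694,0.006],-0.0954],
    [0,[0.591,-0.694,0.006],-0.0954],
    [0,[0.591,-0.694,0.006],-0.0954],
    [0,[0.591,-0.694,0.006],-0.0954],
  ],
)

```text
t: 1.9
eef_pos: [0.3001, -0.4599, 0.2306]
tool_rot: [0.001, 0.887, 0.462, -0.0]
contact_force: [0.3, -0.8, 0.2]
gripper_width: 1.002
grasp_force: 0.0
```

apply_moves(
  deltas=[
    [0,[0.885,-0.131,0.15],-0.0972],
    [0,[0.885,-0.131,0.15],-0.0972],
    [0,[0.885,-0.131,0.15],-0.0972],
    [0,[0.885,-0.131,0.15],-0.0972],
    [0,[0.885,-0.131,0.15],-0.0972],
    [0,[0.885,-0.131,0.15],-0.0972],
    [0,[0.885,-0.131,0.15],-0.0972],
  ],
)

```text
t: 2.6
eef_pos: [0.3793, -0.3021, 0.2002]
tool_rot: [0.0, 0.709, 0.705, -0.0]
contact_force: [-0.2, -0.2, 0.5]
gripper_width: 1.001
grasp_force: 0.0
```

apply_moves(
  deltas=[
    [0,[0.717,0.353,0.1],0],
    [0,[0.717,0.353,0.1],0],
    [0,[0.717,0.353,0.1],0],
    [0,[0.717,0.353,0.1],0],
    [0,[0.717,0.353,0.1],0],
    [0,[0.717,0.353,0.1],0],
    [0,[0.717,0.353,0.1],0],
  ],
)

```text
t: 3.3
eef_pos: [0.4497, -0.1591, 0.1802]
tool_rot: [0.0, 0.709, 0.706, -0.0]
contact_force: [0.8, -0.3, 0.3]
gripper_width: 1.001
grasp_force: 0.0
```

apply_moves(
  deltas=[
    [0,[0.012,0.004,0.25],0],
    [0,[0.012,0.004,0.435],0],
    [0,[0.012,0.004,0.435],0],
    [0,[0.012,0.004,0.435],0],
    [0.9,[0.012,0.004,0.435],0],
    [0.9,[0.012,0.004,0.435],0],
    [0.9,[0.012,0.004,0.435],0],
    [0.9,[0.012,0.004,0.435],0],
    [1,[0.012,0.004,0.435],0],
    [1,[0.012,0.004,0.435],0],
    [1,[0.012,0.004,0.435],0],
    [1,[0.012,0.004,0.435],0],
  ],
  squeeze=70,
)

```text
t: 4.5
eef_pos: [0.4509, -0.1543, 0.0936]
tool_rot: [-0.0, 0.707, 0.707, -0.001]
contact_force: [-3.8, 0.3, 7.7]
gripper_width: 0.136
grasp_force: 68.2
```

```bash
python3 - <<'E'
from h import *
plan([(.4505,-.157,.18,None),(.54,-.03,.20,None),(.635,.12,.2,None),(.635,.12,.035,None)])
p=shot('top')
print(pix(p,[[.535,-.03,0],[.535,.27,0],[.735,.27,0],[.735,-.03,0],[.635,.12,0]]))
E
```

```text
t 4.5 pos [ 0.4509 -0.1543  0.0936] x [ 0.0001  1.     -0.0006] y [ 1.     -0.0001 -0.0009] z [-0.0009 -0.0006 -1.    ] F [-3.7514  0.3068  7.7001] 0.1357879189913243 68.22139978408813
(0.4505, -0.157, 0.18, None) shift [-0.0139 -0.0022 -0.4319] turn -0.0 rows>= 2 
(0.54, -0.03, 0.2, None) shift [ 0.635   0.4475 -0.1   ] turn -0.0 rows>= 4 
(0.635, 0.12, 0.2, None) shift [0.75  0.475 0.   ] turn -0.0 rows>= 4 
(0.635, 0.12, 0.035, None) shift [0.    0.    0.825] turn -0.0 rows>= 4 
[[277.865  200.6477]
 [161.6835 198.0622]
 [165.0088 121.8418]
 [279.1768 124.8501]
 [221.1222 161.025 ]]
```

apply_moves(
  deltas=[
    [1,[0,0,-0.1],0],
    [1,[0,0,-0.25],0],
    [1,[0,0,-0.43],0],
    [1,[0,0,-0.43],0],
    [1,[0.2,0.15,-0.48],0],
    [1,[0.4,0.3,-0.53],0],
    [1,[0.62,0.44,-0.53],0],
    [1,[0.62,0.44,-0.53],0],
    [1,[0.62,0.44,-0.53],0],
  ],
)

```text
t: 5.45
eef_pos: [0.5385, -0.0279, 0.1971]
tool_rot: [-0.001, 0.706, 0.709, -0.001]
contact_force: [-0.7, -0.4, -5.8]
gripper_width: 0.136
grasp_force: 69.8
```

apply_moves(
  deltas=[
    [1,[0.2,0.13,0],0],
    [1,[0.4,0.26,0],0],
    [1,[0.6,0.4,0],0],
    [1,[0.75,0.475,0],0],
    [1,[0.75,0.475,0],0],
    [1,[0.75,0.475,0],0],
    [1,[0.75,0.475,0],0],
    [1,[0.75,0.475,0.2],0],
    [1,[0.75,0.475,0.4],0],
    [1,[0.75,0.475,0.6],0],
    [1,[0.75,0.475,0.6],0],
    [1,[0.75,0.475,0.6],0],
  ],
)

```text
t: 6.65
eef_pos: [0.6339, 0.1182, 0.0792]
tool_rot: [-0.0, 0.708, 0.707, -0.001]
contact_force: [0.0, 0.6, -5.1]
gripper_width: 0.133
grasp_force: 70.0
```

```bash
python3 - <<'E'
from h import *
plan([(.635,.12,.031,None)])
p=shot('top','top1.png')
E
```

```text
t 6.65 pos [0.6339 0.1182 0.0792] x [ 0.0016  1.     -0.001 ] y [ 1.     -0.0016 -0.0014] z [-0.0014 -0.001  -1.    ] F [ 0.033   0.6197 -5.0835] 0.13340790566521635 69.97365832328796
(0.635, 0.12, 0.031, None) shift [0.0091 0.0056 0.2411] turn -0.0 rows>= 1
```

View pics/top1.png

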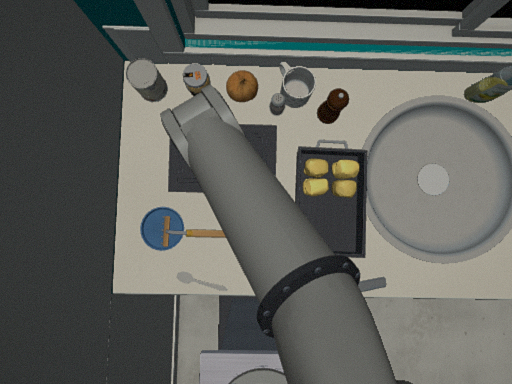

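The lid is over the clear patch (cols 170–277, rows 125–192). The near half of the tin, around (330,225), is empty. I'll set the lid down.

apply_moves(
  deltas=[
    [1,[0,0,0.12],0],
    [1,[0,0,0.2],0],
    [1,[0,0,0.246],0],
    [1,[0,0,0.246],0],
    [1,[0,0,0.246],0],
    [0,[0,0,0.246],0],
    [0,[0,0,0.246],0],
    [0,[0,0,0.246],0],
    [0,[0,0,0.246],0],
    [0,[0,0,0],0],
    [0,[0,0,-0.3],0],
    [0,[0,0,-0.6],0],
  ],
)

```text
t: 7.9
eef_pos: [0.6338, 0.12, 0.1805]
tool_rot: [-0.0, 0.707, 0.707, -0.0]
contact_force: [1.1, 0.2, -1.1]
gripper_width: 0.997
grasp_force: 0.0
```

```bash
python3 - <<'E'
from h import *
plan([(.55,.14,.2,1.571),(.452,.139,.15,1.571)])
E
```

```text
t 7.9 pos [0.6338 0.12   0.1805] x [-0.0005  1.      0.0003] y [ 1.      0.0005 -0.001 ] z [-0.001   0.0003 -1.    ] F [ 1.1147  0.1539 -1.1002] 0.9966089072827634 0.0
(0.55, 0.14, 0.2, 1.571) shift [ 0.1001 -0.4192 -0.0972] turn 0.0 rows>= 2 
(0.452, 0.139, 0.15, 1.571) shift [-0.0049 -0.49    0.25  ] turn -0.0 rows>= 3
```

The rake grip point should be at about (0.451, 0.156, 0.066), with yaw 1.53. I'll move there, grasp, and lift a little.

apply_moves(
  deltas=[
    [0,[0.09,-0.3,-0.05],0],
    [0,[0.1,-0.5,-0.05],0],
    [0,[0.15,-0.7,-0.05],0.006],
    [0,[0.18,-0.914,0.1],0.006],
    [0,[0.18,-0.914,0.2],0.006],
    [0,[0.18,-0.914,0.3],0.006],
    [0,[0.18,-0.914,0.3],0.006],
    [0,[0.18,-0.914,0.3],0.006],
  ],
)

```text
t: 8.7
eef_pos: [0.4516, 0.1561, 0.1194]
tool_rot: [-0.0, 0.72, 0.694, -0.0]
contact_force: [-0.1, -0.6, 0.3]
gripper_width: 1.001
grasp_force: 0.0
```

```bash
python3 - <<'E'
from h import *
p=shot('wrist','w1.png'); plan([(.451,.156,.047,1.53)])
print(pix(p,[[.451,.156,.066],[.446,.035,.01],[.4545,.242,.0485],[.4563,.2634,.006]]))
t=shot('top'); print([(d['point'],d['confidence']) for d in bot.look_for(t,'rest')],[(d['point'],d['confidence']) for d in bot.look_for(p,'rake_grip')])
print(bot.get_obs()['q'])
E
```

```text
t 8.75 pos [0.4522 0.1563 0.1199] x [0.0377 0.9993 0.0007] y [ 0.9993 -0.0377  0.0009] z [ 0.0009  0.0006 -1.    ] F [-0.6334 -0.4067  0.5409] 0.9984771226613002 0.0
(0.451, 0.156, 0.047, 1.53) shift [-0.0018 -0.0061  0.3643] turn 0.0005 rows>= 2 
[[256.1491 216.2875]
 [256.0278 320.8417]
 [256.4682  73.8932]
 [257.9453  45.8372]]
[([0.4889, 0.3006, 0.0098], 0.72)] [([0.4483, 0.2101, 0.0596], 0.61)]
[ 0.0177  0.3615 -0.5684  2.0875  0.2794  0.7634 -0.7628]
```

View pics/w1.png

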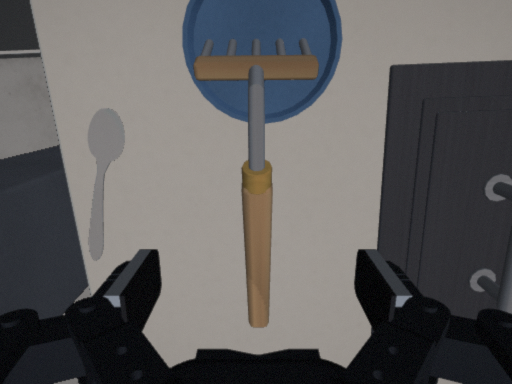

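The wrist view has the rake handle on the centre line, from (257,175) to (259,325), midway between the fingers. Grasping now.

apply_moves(
  deltas=[
    [0,[0,-0.004,0.2],0],
    [0,[0,-0.004,0.364],0],
    [0,[0,-0.004,0.364],0],
    [0,[0,-0.004,0.364],0],
    [1,[0,-0.004,0.364],0],
    [1,[0,-0.004,0.364],0],
    [1,[0,-0.004,0.364],0],
    [1,[0,-0.004,0.364],0],
    [1,[0,-0.004,0.364],0],
    [1,[0,-0.004,0.364],0],
    [1,[0,-0.004,0.364],0],
    [1,[0,-0.004,0.364],0],
  ],
  squeeze=50,
)

```text
t: 10.1
eef_pos: [0.451, 0.156, 0.0467]
tool_rot: [0.0, 0.72, 0.694, 0.0]
contact_force: [-0.9, -0.7, 6.5]
gripper_width: 0.202
grasp_force: 52.2
```

```bash
python3 - <<'E'
from h import *
plan([(.451,.156,.2,1.55),(.46,0,.2,1.57),(.465,-.165,.18,1.57)])
E
```

```text
t 10.1 pos [0.451  0.156  0.0467] x [ 0.0373  0.9993 -0.0001] y [ 0.9993 -0.0373  0.0007] z [ 0.0007 -0.0002 -1.    ] F [-0.8587 -0.6716  6.4756] 0.20243227914012005 52.181920409202576
(0.451, 0.156, 0.2, 1.55) shift [ 0.0001  0.0005 -0.7663] turn -0.0026 rows>= 4 
(0.46, 0, 0.2, 1.57) shift [-0.7789  0.0612  0.    ] turn -0.0032 rows>= 4 
(0.465, -0.165, 0.18, 1.57) shift [-0.825   0.0257  0.1   ] turn -0.0 rows>= 4
```

apply_moves(
  deltas=[
    [1,[0,0,-0.2],0],
    [1,[0,0,-0.45],0],
    [1,[0,0,-0.7],-0.0026],
    [1,[0,0,-0.766],-0.0026],
    [1,[0,0,-0.766],-0.0026],
    [1,[0,0,-0.766],-0.0026],
  ],
)

```text
t: 10.7
eef_pos: [0.4498, 0.1552, 0.1982]
tool_rot: [-0.0, 0.715, 0.699, -0.001]
contact_force: [-0.3, -0.1, -1.2]
gripper_width: 0.199
grasp_force: 51.3
```

apply_moves(
  deltas=[
    [1,[-0.2,0.02,0],0],
    [1,[-0.4,0.03,0],0],
    [1,[-0.6,0.05,0],0],
    [1,[-0.779,0.06,0],-0.003],
    [1,[-0.779,0.06,0],-0.003],
    [1,[-0.779,0.06,0],-0.003],
  ],
)

```text
t: 11.3
eef_pos: [0.458, -0.0009, 0.1974]
tool_rot: [-0.002, 0.709, 0.705, -0.001]
contact_force: [-0.1, 1.3, -1.0]
gripper_width: 0.199
grasp_force: 54.4
```

apply_moves(
  deltas=[
    [1,[-0.2,0.01,0],0],
    [1,[-0.4,0.02,0],0],
    [1,[-0.6,0.025,0],0],
    [1,[-0.8,0.025,0],0],
    [1,[-1.0,0.025,0],0],
    [1,[-1.0,0.025,0],0],
    [1,[-1.0,0.025,0],0],
    [1,[-1.0,0.025,0],0],
  ],
)

```text
t: 12.1
eef_pos: [0.464, -0.1978, 0.1987]
tool_rot: [-0.001, 0.707, 0.707, 0.0]
contact_force: [0.0, 0.4, -0.8]
gripper_width: 0.202
grasp_force: 54.4
```

```bash
python3 - <<'E'
from h import *
p=shot('wrist','w2.png'); plan([(.465,-.21,.2,1.571),(.465,-.21,.091,1.571)])
s=shot('side','s2.png')
E
```

```text
t 12.15 pos [ 0.4641 -0.1978  0.1989] x [-0.0009  1.      0.0011] y [ 1.      0.0009 -0.0009] z [-0.0009  0.0011 -1.    ] F [ 0.2374  0.4031 -1.4875] 0.20287480415012837 54.398236870765686
(0.465, -0.21, 0.2, 1.571) shift [-0.0608  0.0045 -0.0055] turn 0.0001 rows>= 1 
(0.465, -0.21, 0.091, 1.571) shift [0.    0.    0.545] turn -0.0 rows>= 3
```

View pics/s2.png

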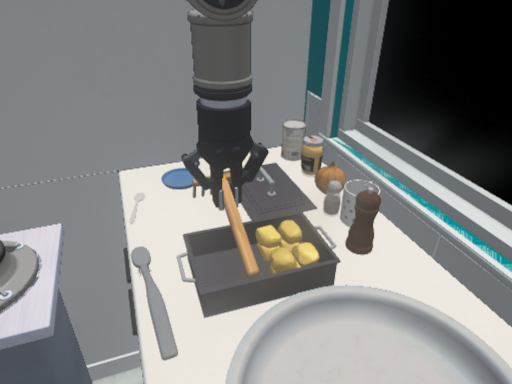

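Now at 20 N grip, I'll push the tips against the tin's inner left wall so the tines pivot upright.

apply_moves(
  deltas=[
    [1,[-0.06,0.004,0],0],
    [1,[-0.06,0.004,0.2],0],
    [1,[-0.06,0.004,0.4],0],
    [1,[-0.06,0.004,0.54],0],
    [1,[-0.06,0.004,0.54],0],
    [1,[-0.06,0.004,0.54],0],
  ],
  squeeze=20,
)

```text
t: 12.8
eef_pos: [0.465, -0.2123, 0.0919]
tool_rot: [-0.0, 0.708, 0.706, 0.0]
contact_force: [0.6, 0.5, -1.2]
gripper_width: 0.2
grasp_force: 54.3
```

apply_moves(
  deltas=[
    [1,[0.05,0,0],0],
    [1,[0.1,0,0],0],
    [1,[0.13,0,-0.02],0],
    [1,[0.16,0,-0.04],0],
    [1,[0.19,0,-0.06],0],
    [1,[0.22,0,-0.08],0],
    [1,[0.25,0,-0.1],0],
    [1,[0.28,0,-0.12],0],
    [1,[0.3,0,-0.12],0],
    [1,[0.3,0,-0.12],0],
  ],
)

```text
t: 13.8
eef_pos: [0.4655, -0.155, 0.1176]
tool_rot: [0.003, 0.709, 0.706, -0.001]
contact_force: [-1.2, -8.1, 1.6]
gripper_width: 0.2
grasp_force: 56.8
```

```bash
python3 - <<'E'
from h import *
s=shot('side','s3.png'); plan([])
i=cv2.imread('pics/s3.png'); cv2.imwrite('pics/s3c.png',cv2.resize(i[150:310,160:360],None,fx=3,fy=3))
E
```

```text
t 13.85 pos [ 0.4655 -0.155   0.1174] x [ 0.0046  1.     -0.0047] y [ 1.     -0.0046  0.0029] z [ 0.0029 -0.0047 -1.    ] F [-1.005  -9.5013  1.3849] 0.19805482524914408 56.78015649318695
```

View pics/s3c.png

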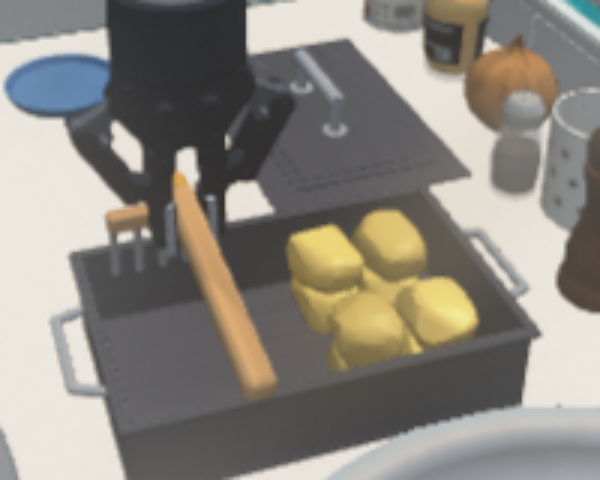

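The tines at (110–215, 200–275) look upright against the left wall, and the handle crosses to its butt at (262,385). I'll compute the handle's pitch from the butt pixel.

```bash
python3 - <<'E'
from h import *
s=shot('side')
uv=[[247.3,277],[220,208],[199,222.5]]
d=np.c_[np.array(uv),np.ones(3)]@np.linalg.inv(np.array(s['intrinsics'])).T@s['T'][:3,:3].T; o=s['T'][:3,3]
for k,x in ((0,.4655),(1,.4655),(2,.43)): print(o+d[k]*((x-o[0])/d[k][0]))
q=[-.155,.1366]
for a in (0,.1,.2,.3,.44): print(a,pix(s,[[.4655,q[0]-.136*np.cos(a),q[1]-.136*np.sin(a)]]), pix(s,[[.4655,q[0]+.026*np.cos(a),q[1]+.026*np.sin(a)]]))
E
```

```text
[ 0.4655 -0.2912  0.1278]
[ 0.4655 -0.1445  0.1604]
[ 0.43   -0.1219  0.122 ]
0 [[247.2183 272.528 ]] [[218.2421 214.3444]]
0.1 [[247.1148 278.9005]] [[218.1992 213.2189]]
0.2 [[246.7248 284.442 ]] [[218.1944 212.1756]]
0.3 [[246.0663 289.1066]] [[218.2282 211.2249]]
0.44 [[244.7353 294.1198]] [[218.3401 210.0672]]
```

Remaining pitch is about 0.07 rad, which is good enough. Now the tin and chunk positions from the existing corner pixels.

```bash
python3 - <<'E'
from h import *
p=shot('top')
c=ray(p,[[299,147.8],[367,150.7],[297,253],[363,256]],.064); print(c, c.mean(0))
print(ray(p,[[316.2,167.4],[345.5,168.6],[315.7,186.9],[344.3,188.3]],.06))
plan([(.465,-.16,.2,1.571),(.50,-.15,.20,.8),(.55,-.12,.2,0)])
E
```

```text
[[ 0.6636 -0.0752  0.064 ]
 [ 0.6606 -0.2432  0.064 ]
 [ 0.4083 -0.0736  0.064 ]
 [ 0.4043 -0.2328  0.064 ]] [ 0.5342 -0.1562  0.064 ]
[[ 0.6166 -0.1187  0.06  ]
 [ 0.6154 -0.1911  0.06  ]
 [ 0.5686 -0.1179  0.06  ]
 [ 0.5667 -0.1882  0.06  ]]
t 13.95 pos [ 0.4655 -0.1551  0.1173] x [ 0.0046  1.     -0.0046] y [ 1.     -0.0046  0.0028] z [ 0.0028 -0.0046 -1.    ] F [-0.5089 -9.7975  1.6792] 0.19545242034941895 56.79314911365509
(0.465, -0.16, 0.2, 1.571) shift [-0.0265 -0.0014 -0.4133] turn -0.0008 rows>= 2 
(0.5, -0.15, 0.2, 0.8) shift [0.05  0.175 0.   ] turn 0.1227 rows>= 6 
(0.55, -0.12, 0.2, 0) shift [0.2818 0.0748 0.    ] turn 0.1273 rows>= 6
```

apply_moves(
  deltas=[
    [1,[-0.03,0,0],0],
    [1,[-0.03,0,-0.2],0],
    [1,[-0.03,0,-0.41],0],
    [1,[-0.03,0,-0.41],0],
    [1,[-0.03,0,-0.41],0],
  ],
  squeeze=120,
)

```text
t: 14.45
eef_pos: [0.4653, -0.1577, 0.1986]
tool_rot: [0.001, 0.708, 0.706, 0.001]
contact_force: [-0.0, -0.1, -1.8]
gripper_width: 0.185
grasp_force: 117.7
```

apply_moves(
  deltas=[
    [1,[0.05,0.175,0],0.02],
    [1,[0.05,0.175,0],0.04],
    [1,[0.05,0.175,0],0.06],
    [1,[0.05,0.175,0],0.08],
    [1,[0.05,0.175,0],0.1],
    [1,[0.05,0.175,0],0.123],
    [1,[0.05,0.175,0],0.123],
    [1,[0.05,0.175,0],0.123],
    [1,[0.05,0.175,0],0.123],
  ],
)

```text
t: 15.35
eef_pos: [0.4994, -0.148, 0.1969]
tool_rot: [-0.0, 0.921, 0.389, -0.0]
contact_force: [-0.6, -0.5, -1.3]
gripper_width: 0.189
grasp_force: 117.7
```

apply_moves(
  deltas=[
    [1,[0.28,0.075,0],0.02],
    [1,[0.28,0.075,0],0.04],
    [1,[0.28,0.075,0],0.06],
    [1,[0.28,0.075,0],0.08],
    [1,[0.28,0.075,0],0.1],
    [1,[0.28,0.075,0],0.127],
    [1,[0.28,0.075,0],0.127],
    [1,[0.28,0.075,0],0.127],
    [1,[0.28,0.075,0],0.127],
  ],
)

```text
t: 16.25
eef_pos: [0.5496, -0.1187, 0.1974]
tool_rot: [-0.0, 1.0, 0.001, -0.0]
contact_force: [0.1, -0.3, -0.6]
gripper_width: 0.192
grasp_force: 117.7
```

```bash
python3 - <<'E'
from h import *
plan([(.573,-.121,.2,0),(.573,-.121,.119,0)])
p=shot('wrist','w4.png'); print(pix(p,[[.648,-.121+d,.123] for d in(-.036,.036)]))
s=shot('side','s4.png')
E
```

```text
t 16.25 pos [ 0.5496 -0.1187  0.1974] x [ 1.      0.0011 -0.0001] y [ 0.0011 -1.     -0.0001] z [-0.0001  0.0001 -1.    ] F [ 0.1139 -0.3301 -0.6447] 0.19234630517999587 117.74906158447266
(0.573, -0.121, 0.2, 0) shift [ 0.1168  0.0117 -0.013 ] turn 0.0002 rows>= 1 
(0.573, -0.121, 0.119, 0) shift [0.    0.    0.405] turn -0.0 rows>= 2 
[[321.8526  51.5352]
 [203.7644  51.4519]]
```

View pics/w4.png

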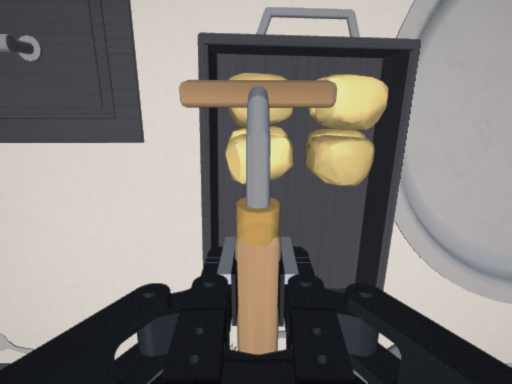

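The wrist view shows the rake bar at (180–335, 94), square to the tin, with the chunks at (260,95), (348,100), (260,155) and (340,158). I'll check the head offset and fix the drop point.

```bash
python3 - <<'E'
from h import *
p=shot('wrist'); g=np.array([.5496,-.1187,.2164])
for a in(-.1,0,.05,.1,.2):
    f=lambda x,z:[g[0]+x*np.cos(a)-z*np.sin(a),g[1],g[2]+x*np.sin(a)+z*np.cos(a)]
    print(a,pix(p,[f(.07,-.046),f(.07,-.1)]),f(.07,-.1))
# chunk tops & tin far rim by wrist
print(ray(p,[[258,97],[347,100],[260,153],[340,158]],.06)); print(ray(p,[[200,40],[418,45]],.064))
E
```

```text
-0.1 [[259.0559 110.6309]
 [258.6135 115.504 ]] [np.float64(0.6092669499047789), np.float64(-0.1187), np.float64(0.10991124430691945)]
0 [[259.1368 100.9431]
 [258.6583  99.8299]] [np.float64(0.6195999999999999), np.float64(-0.1187), np.float64(0.1164)]
0.05 [[259.1821  96.2997]
 [258.6848  91.8953]] [np.float64(0.6245104351547155), np.float64(-0.1187), np.float64(0.12002351580945086)]
0.1 [[259.2308  91.813 ]
 [258.7142  83.8885]] [np.float64(0.6292336332341446), np.float64(-0.1187), np.float64(0.12388792263747539)]
0.2 [[259.3393  83.3938]
 [258.7827  67.6371]] [np.float64(0.638071593528393), np.float64(-0.1187), np.float64(0.13230019537153015)]
[[ 0.6213 -0.1184  0.06  ]
 [ 0.6188 -0.1912  0.06  ]
 [ 0.5753 -0.1201  0.06  ]
 [ 0.5709 -0.1888  0.06  ]]
[[ 0.6633 -0.0739  0.064 ]
 [ 0.6597 -0.2418  0.064 ]]
```

apply_moves(
  deltas=[
    [1,[0.114,0.012,-0.01],0],
    [1,[0.114,0.012,-0.01],0],
    [1,[0.114,0.012,-0.01],0],
    [1,[0.114,0.012,0.1],0],
    [1,[0.114,0.012,0.2],0],
    [1,[0.114,0.012,0.3],0],
    [1,[0.114,0.012,0.392],0],
    [1,[0.114,0.012,0.392],0],
    [1,[0.114,0.012,0.392],0],
  ],
)

```text
t: 17.3
eef_pos: [0.572, -0.1212, 0.1193]
tool_rot: [-0.0, 1.0, -0.001, -0.0]
contact_force: [0.3, 0.8, 0.3]
gripper_width: 0.195
grasp_force: 117.7
```

apply_moves(
  deltas=[
    [1,[-0.06,0,0],0],
    [1,[-0.12,0,0],0],
    [1,[-0.18,0,0],0],
    [1,[-0.24,0,0],0],
    [1,[-0.3,0,0],0],
    [1,[-0.36,0,0],0],
    [1,[-0.42,0,0],0],
    [1,[-0.48,0,0],0],
    [1,[-0.54,0,0],0],
    [1,[-0.6,0,0],0],
    [1,[-0.66,0,0],0],
    [1,[-0.66,0,0],0],
  ],
)

```text
t: 18.5
eef_pos: [0.4382, -0.121, 0.1188]
tool_rot: [0.0, 1.0, -0.002, -0.001]
contact_force: [0.3, -0.1, -2.7]
gripper_width: 0.188
grasp_force: 117.7
```

```bash
python3 - <<'E'
from h import *
plan([]); s=shot('side','s5.png'); w=shot('wrist','w5.png')
a=cv2.imread('pics/s5.png')[180:320,150:350]; b=cv2.imread('pics/w5.png')
cv2.imwrite('pics/m5.png',np.hstack([cv2.resize(a,(400,280)),cv2.resize(b,(373,280))]))
E
```

```text
t 18.5 pos [ 0.4382 -0.121   0.1188] x [ 1.     -0.003  -0.0021] y [-0.003  -1.      0.0001] z [-0.0021 -0.0001 -1.    ] F [ 0.3299 -0.0568 -2.6768] 0.18815955008322824 117.73452043533325
```

View pics/m5.png

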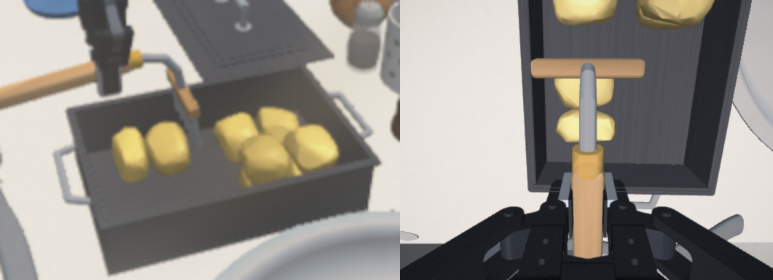

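Two chunks have dropped onto the near-left floor, at (130,152) and (168,148) in the left pane. Now the right column.

apply_moves(
  deltas=[
    [1,[0,0,-0.2],0],
    [1,[0,0,-0.39],0],
    [1,[0.2,0.12,-0.39],0],
    [1,[0.4,0.24,-0.39],0],
    [1,[0.6,0.355,-0.39],0],
    [1,[0.665,0.355,-0.39],0],
    [1,[0.665,0.355,-0.39],0],
    [1,[0.665,0.355,-0.3],0],
    [1,[0.665,0.355,-0.2],0],
    [1,[0.665,0.355,-0.1],0],
    [1,[0.665,0.355,0],0],
    [1,[0.665,0.355,0],0],
  ],
)

```text
t: 19.8
eef_pos: [0.5703, -0.1906, 0.1164]
tool_rot: [-0.001, 1.0, -0.001, -0.003]
contact_force: [-0.6, -0.2, -1.6]
gripper_width: 0.19
grasp_force: 117.8
```

apply_moves(
  deltas=[
    [1,[-0.06,0,0],0],
    [1,[-0.12,0,0],0],
    [1,[-0.18,0,0],0],
    [1,[-0.24,0,0],0],
    [1,[-0.3,0,0],0],
    [1,[-0.36,0,0],0],
    [1,[-0.42,0,0],0],
    [1,[-0.48,0,0],0],
    [1,[-0.54,0,0],0],
    [1,[-0.6,0,0],0],
    [1,[-0.66,0,0],0],
    [1,[-0.66,0,0],0],
  ],
)

```text
t: 21.0
eef_pos: [0.4391, -0.192, 0.1189]
tool_rot: [-0.0, 1.0, -0.002, -0.001]
contact_force: [-0.2, 0.5, -1.7]
gripper_width: 0.192
grasp_force: 117.7
```

apply_moves(
  deltas=[
    [1,[0,0,-0.2],0],
    [1,[0,0,-0.42],0],
    [1,[0,0,-0.42],0],
    [1,[0,0.5,-0.42],0],
    [1,[-0.05,0.9,-0.42],0],
    [1,[-0.05,0.9,-0.42],0],
    [1,[-0.05,0.9,-0.42],0],
  ],
)

```text
t: 21.7
eef_pos: [0.4295, -0.376, 0.2026]
tool_rot: [0.001, 1.0, -0.003, -0.0]
contact_force: [0.1, 0.1, -0.9]
gripper_width: 0.189
grasp_force: 117.8
```

```bash
python3 - <<'E'
from h import *
plan([]); s=shot('side','s6.png'); w=shot('top','t6.png')
a=cv2.imread('pics/s6.png')[190:310,160:350]; b=cv2.imread('pics/t6.png')[135:265,270:400]
cv2.imwrite('pics/m6.png',np.hstack([cv2.resize(a,(443,280)),cv2.resize(b,(280,280))]))
for q in(s,w): print([(np.array(d['point']).round(3),round(d['confidence'],2)) for d in bot.look_for(q,'chunk_1')])
E
```

```text
t 21.7 pos [ 0.4295 -0.376   0.2026] x [ 1.     -0.0058 -0.0006] y [-0.0058 -1.      0.0016] z [-0.0006 -0.0016 -1.    ] F [ 0.1421  0.0603 -0.884 ] 0.189217680808694 117.82593727111816
[(array([ 0.57 , -0.13 ,  0.032]), 0.81), (array([ 0.452, -0.132,  0.044]), 0.74), (array([ 0.607, -0.135,  0.026]), 0.61), (array([ 0.609, -0.191,  0.031]), 0.56), (array([ 0.48 , -0.124,  0.029]), 0.47), (array([ 0.555, -0.194,  0.033]), 0.43)]
[(array([ 0.495, -0.113,  0.032]), 0.84), (array([ 0.618, -0.12 ,  0.034]), 0.82), (array([ 0.572, -0.115,  0.035]), 0.7), (array([ 0.452, -0.116,  0.04 ]), 0.66), (array([ 0.566, -0.194,  0.035]), 0.61), (array([ 0.46 , -0.192,  0.041]), 0.58), (array([ 0.615, -0.192,  0.031]), 0.55), (array([ 0.495, -0.192,  0.032]), 0.53)]
```

View pics/m6.png

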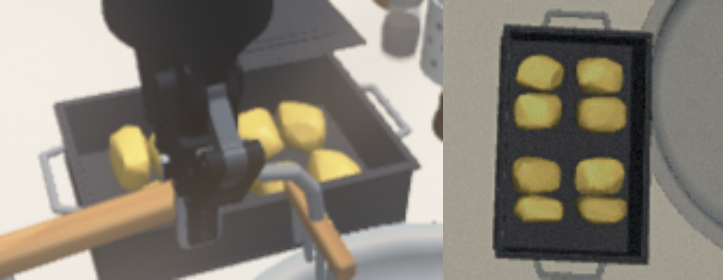

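There are eight chunks in a 2×4 grid, all on the floor. The middle rows sit near the part boundaries, so I'll pull the far pairs about 15 mm nearer to get margin.

```bash
python3 - <<'E'
from h import *
w=shot('wrist')['color'].astype(int)
c=w[60:130,215:235].mean(1); print([(60+i,tuple(v.astype(int))) for i,v in enumerate(c) if v[0]-v[2]>40])
plan([(.50,-.25,.2,0),(.573,-.121,.2,0),(.573,-.121,.088,0)])
E
```

```text
[(82, (np.int64(117), np.int64(93), np.int64(71))), (83, (np.int64(126), np.int64(100), np.int64(75))), (84, (np.int64(128), np.int64(101), np.int64(75))), (85, (np.int64(129), np.int64(102), np.int64(76))), (86, (np.int64(130), np.int64(103), np.int64(77))), (87, (np.int64(130), np.int64(103), np.int64(77))), (88, (np.int64(131), np.int64(104), np.int64(77))), (89, (np.int64(132), np.int64(104), np.int64(78))), (90, (np.int64(134), np.int64(105), np.int64(78))), (91, (np.int64(136), np.int64(107), np.int64(80))), (92, (np.int64(137), np.int64(108), np.int64(81))), (93, (np.int64(138), np.int64(109), np.int64(81))), (94, (np.int64(139), np.int64(110), np.int64(82))), (95, (np.int64(140), np.int64(111), np.int64(82))), (96, (np.int64(142), np.int64(112), np.int64(84))), (97, (np.int64(143), np.int64(113), np.int64(84))), (98, (np.int64(144), np.int64(113), np.int64(85))), (99, (np.int64(144), np.int64(113), np.int64(85))), (100, (np.int64(144), np.int64(115), np.int64(86))), (101, (np.int64(144), np.int64(114), np.int64(85))), (102, (np.int64(139), np.int64(111), np.int64(83))), (103, (np.int64(129), np.int64(103), np.int64(78))), (104, (np.int64(118), np.int64(95), np.int64(72))), (105, (np.int64(107), np.int64(87), np.int64(67)))]
t 21.95 pos [ 0.4311 -0.3707  0.2024] x [ 1.     -0.0016 -0.0007] y [-0.0016 -1.     -0.0013] z [-0.0007  0.0013 -1.    ] F [-0.2204  0.5247 -1.2098] 0.18708734530169405 117.84455180168152
(0.5, -0.25, 0.2, 0) shift [ 0.3436 -0.6041  0.0125] turn -0.0003 rows>= 3 
(0.573, -0.121, 0.2, 0) shift [ 0.365 -0.645  0.   ] turn -0.0 rows>= 3 
(0.573, -0.121, 0.088, 0) shift [0.   0.   0.56] turn -0.0 rows>= 3
```

apply_moves(
  deltas=[
    [1,[0.11,-0.2,0],0],
    [1,[0.22,-0.4,0],0],
    [1,[0.344,-0.604,0.01],0],
    [1,[0.47,-0.82,0.01],0],
    [1,[0.58,-1.0,0.01],0],
    [1,[0.709,-1.0,0.01],0],
    [1,[0.709,-1.0,0.01],0],
    [1,[0.709,-1.0,0.01],0],
  ],
)

```text
t: 22.75
eef_pos: [0.573, -0.1705, 0.2007]
tool_rot: [-0.0, 1.0, 0.0, -0.0]
contact_force: [-1.1, -0.3, -1.1]
gripper_width: 0.189
grasp_force: 117.8
```

apply_moves(
  deltas=[
    [1,[0,-0.25,0],0],
    [1,[0,-0.25,0],0],
    [1,[0,-0.25,0],0],
    [1,[0,-0.25,0.15],0],
    [1,[0,-0.25,0.25],0],
    [1,[0,-0.25,0.35],0],
    [1,[0,-0.25,0.45],0],
    [1,[0,-0.25,0.55],0],
    [1,[0,-0.25,0.56],0],
    [1,[0,-0.25,0.56],0],
  ],
)

```text
t: 23.75
eef_pos: [0.5726, -0.1232, 0.089]
tool_rot: [0.0, 1.0, -0.002, -0.001]
contact_force: [-0.1, -0.5, -0.7]
gripper_width: 0.19
grasp_force: 117.9
```

apply_moves(
  deltas=[
    [1,[-0.03,0,0],0],
    [1,[-0.06,0,0],0],
    [1,[-0.09,0,0],0],
    [1,[-0.12,0,0],0],
    [1,[-0.135,0,0],0],
    [1,[-0.135,0,0],0],
    [1,[-0.1,0,0],0],
    [1,[-0.1,0,-0.2],0],
    [1,[-0.1,0,-0.4],0],
    [1,[-0.1,0,-0.56],0],
    [1,[-0.1,0,-0.56],0],
  ],
)

```text
t: 24.85
eef_pos: [0.5569, -0.1224, 0.206]
tool_rot: [0.001, 1.0, -0.001, 0.004]
contact_force: [0.0, -0.2, -1.0]
gripper_width: 0.192
grasp_force: 117.9
```

```bash
python3 - <<'E'
from h import *
plan([(.5725,-.192,.2,0),(.5725,-.192,.088,0)])
w=shot('wrist','w7.png'); print([(np.array(d['point']).round(3),round(d['confidence'],2)) for d in bot.look_for(w,'chunk_1')])
E
```

```text
t 24.85 pos [ 0.5569 -0.1224  0.206 ] x [ 1.     -0.0024  0.0086] y [-0.0024 -1.      0.0011] z [ 0.0086 -0.0011 -1.    ] F [ 0.035  -0.2205 -1.0107] 0.19216807660092172 117.88421988487244
(0.5725, -0.192, 0.2, 0) shift [0.0788 0.3478 0.0308] turn -0.0004 rows>= 2 
(0.5725, -0.192, 0.088, 0) shift [0.   0.   0.56] turn -0.0 rows>= 3 
[(array([ 0.612, -0.191,  0.036]), 0.83), (array([ 0.498, -0.188,  0.033]), 0.8), (array([ 0.594, -0.11 ,  0.031]), 0.78), (array([ 0.598, -0.122,  0.231]), 0.75), (array([ 0.558, -0.106,  0.027]), 0.72), (array([ 0.466, -0.199,  0.043]), 0.71), (array([ 0.577, -0.193,  0.037]), 0.63), (array([ 0.503, -0.096,  0.034]), 0.57)]
```

apply_moves(
  deltas=[
    [1,[0.09,0.17,0],0],
    [1,[0.09,0.345,0],0],
    [1,[0.09,0.345,0],0],
    [1,[0.09,0.345,0],0],
    [1,[0.09,0.345,0],0],
    [1,[0.09,0.345,0],0],
  ],
)

```text
t: 25.55
eef_pos: [0.571, -0.1896, 0.2004]
tool_rot: [-0.0, 1.0, -0.0, -0.001]
contact_force: [-0.3, -0.5, -0.5]
gripper_width: 0.189
grasp_force: 117.9
```

apply_moves(
  deltas=[
    [1,[0.004,0.012,0.15],0],
    [1,[0.004,0.012,0.25],0],
    [1,[0.004,0.012,0.35],0],
    [1,[0.004,0.012,0.45],0],
    [1,[0.004,0.012,0.55],0],
    [1,[0.004,0.012,0.56],0],
    [1,[0.004,0.012,0.56],0],
    [1,[0.004,0.012,0.56],0],
  ],
)

```text
t: 26.35
eef_pos: [0.5728, -0.1933, 0.0903]
tool_rot: [0.0, 1.0, -0.001, 0.001]
contact_force: [0.2, -0.7, -1.1]
gripper_width: 0.189
grasp_force: 117.9
```

apply_moves(
  deltas=[
    [1,[-0.03,0,0],0],
    [1,[-0.06,0,0],0],
    [1,[-0.09,0,0],0],
    [1,[-0.12,0,0],0],
    [1,[-0.135,0,0],0],
    [1,[-0.135,0,0],0],
    [1,[-0.1,0,0],0],
    [1,[-0.1,0,-0.2],0],
    [1,[-0.1,0,-0.4],0],
    [1,[-0.1,0,-0.56],0],
    [1,[-0.1,0,-0.56],0],
    [1,[-0.1,0,-0.56],0],
  ],
)

```text
t: 27.55
eef_pos: [0.5525, -0.1935, 0.2014]
tool_rot: [0.0, 1.0, -0.001, 0.001]
contact_force: [-1.0, 0.0, -2.5]
gripper_width: 0.184
grasp_force: 117.9
```

apply_moves(
  deltas=[
    [1,[-0.15,0.25,0],0],
    [1,[-0.3,0.5,0],0],
    [1,[-0.45,0.7,0],0],
    [1,[-0.6,0.95,0],0],
    [1,[-0.6,0.95,0],0],
    [1,[-0.6,0.95,0],0],
    [1,[-0.6,0.95,0],0],
  ],
)

```text
t: 28.25
eef_pos: [0.4307, -0.3827, 0.1993]
tool_rot: [-0.001, 1.0, -0.002, -0.001]
contact_force: [1.5, 1.0, -0.6]
gripper_width: 0.187
grasp_force: 117.9
```

```bash
python3 - <<'E'
from h import *
plan([]); w=shot('top','t8.png')
c=np.array([.535,-.157]); y=-.017; Rm=np.array([[np.cos(y),-np.sin(y)],[np.sin(y),np.cos(y)]])
for d in bot.look_for(w,'chunk_1'): P=np.array(d['point']); print(P.round(3),((P[:2]-c)@Rm).round(3),round(d['confidence'],2))
for n in ('lid','rest'): print(n,[(np.array(d['point']).round(3),round(d['confidence'],2)) for d in bot.look_for(w,n)])
a=cv2.imread('pics/t8.png')[135:265,130:400]; cv2.imwrite('pics/t8c.png',cv2.resize(a,None,fx=2.9,fy=2.9,interpolation=cv2.INTER_CUBIC))
# chunk blobs
h=cv2.cvtColor(cv2.imread('pics/t8.png'),cv2.COLOR_BGR2HSV); m=cv2.inRange(h,(18,90,80),(35,255,255)); m[:, :295]=0;m[:,370:]=0;m[:140]=0;m[265:]=0
m=cv2.erode(m,np.ones((3,3))); n,l,stt,ce=cv2.connectedComponentsWithStats(m)
for i in range(1,n):
    if stt[i,4]>30: P=ray(w,[ce[i]],.03)[0]; print(stt[i],ce[i].round(1),((P[:2]-c)@Rm).round(3))
E
```

```text
t 28.25 pos [ 0.4307 -0.3827  0.1993] x [ 1.     -0.0034 -0.0023] y [-0.0034 -1.     -0.0022] z [-0.0023  0.0022 -1.    ] F [ 1.5208  0.9905 -0.617 ] 0.18687506380152966 117.88419485092163
[ 0.496 -0.192  0.031] [-0.038 -0.036] 0.76
[ 0.598 -0.189  0.033] [ 0.063 -0.031] 0.73
[ 0.463 -0.187  0.043] [-0.071 -0.032] 0.66
[ 0.558 -0.116  0.037] [0.022 0.041] 0.62
[ 0.602 -0.117  0.037] [0.066 0.041] 0.59
[ 0.55  -0.193  0.036] [ 0.016 -0.036] 0.59
[ 0.498 -0.114  0.032] [-0.038  0.042] 0.54
[ 0.455 -0.116  0.042] [-0.081  0.039] 0.49
lid [(array([ 0.6  , -0.12 ,  0.035]), 0.68), (array([0.658, 0.126, 0.013]), 0.55)]
rest [(array([ 0.387, -0.381,  0.219]), 0.69), (array([0.461, 0.27 , 0.008]), 0.56), (array([0.657, 0.127, 0.018]), 0.16)]
[304 169  21  31 484] [313.9 184.7] [0.04  0.039]
[333 170  21  31 514] [343.  185.5] [ 0.042 -0.035]
[303 209  22  28 433] [313.4 222.4] [-0.054  0.038]
[332 209  22  29 457] [342.6 222.5] [-0.052 -0.035]
```

View pics/t8c.png

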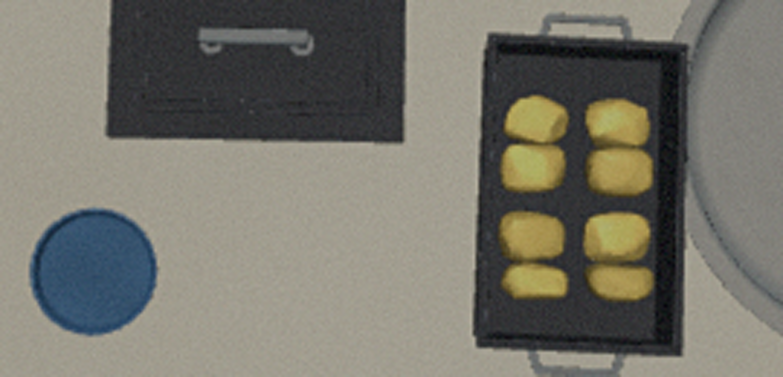

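All six parts hold chunks in one layer, with tin x at about +0.064, +0.02, -0.038 and -0.076 in both columns. The rest is at crop (93,272), so unmoved at (0.456, 0.263), but the lid looks shifted by about 2 cm. Now I'll take the rake back.

```bash
python3 - <<'E'
from h import *
plan([(.44,-.20,.2,.5),(.45,-.01,.2,1.1),(.456,.185,.2,1.571),(.456,.187,.09,1.571)])
p=shot('top'); print(ray(p,[[218,148]],.048), ray(p,[[162.1,228.8]],.008))
E
```

```text
t 28.45 pos [ 0.4325 -0.3815  0.2005] x [ 1.      0.0005 -0.0004] y [ 0.0005 -1.     -0.0012] z [-0.0004  0.0012 -1.    ] F [ 0.4096 -0.0301 -1.5584] 0.1888569578736106 117.88516402244568
(0.44, -0.2, 0.2, 0.5) shift [ 0.038  -0.9074  0.0036] turn -0.0795 rows>= 4 
(0.45, -0.01, 0.2, 1.1) shift [ 0.4993 -0.8097  0.    ] turn -0.0955 rows>= 5 
(0.456, 0.185, 0.2, 1.571) shift [ 0.8825 -0.4155  0.    ] turn -0.075 rows>= 4 
(0.456, 0.187, 0.09, 1.571) shift [0.01 0.   0.55] turn -0.0 rows>= 3 
[[0.6608 0.1247 0.048 ]] [[0.4567 0.2637 0.008 ]]
```

apply_moves(
  deltas=[
    [1,[0.01,-0.23,0],-0.02],
    [1,[0.02,-0.46,0],-0.04],
    [1,[0.03,-0.7,0],-0.06],
    [1,[0.038,-0.907,0.003],-0.0795],
    [1,[0.038,-0.907,0.003],-0.0795],
    [1,[0.038,-0.907,0.003],-0.0795],
  ],
)

```text
t: 29.1
eef_pos: [0.44, -0.2006, 0.2008]
tool_rot: [0.0, 0.969, 0.247, 0.0]
contact_force: [0.1, 0.8, -1.4]
gripper_width: 0.189
grasp_force: 118.0
```

apply_moves(
  deltas=[
    [1,[0.1,-0.16,0],-0.02],
    [1,[0.2,-0.32,0],-0.04],
    [1,[0.3,-0.5,0],-0.06],
    [1,[0.4,-0.65,0],-0.08],
    [1,[0.5,-0.81,0],-0.0955],
    [1,[0.5,-0.81,0],-0.0955],
    [1,[0.5,-0.81,0],-0.0955],
  ],
)

```text
t: 29.8
eef_pos: [0.4506, -0.0123, 0.2005]
tool_rot: [0.0, 0.854, 0.521, 0.0]
contact_force: [-0.2, -0.1, -1.4]
gripper_width: 0.187
grasp_force: 118.0
```

apply_moves(
  deltas=[
    [1,[0.2,-0.1,0],-0.02],
    [1,[0.4,-0.2,0],-0.04],
    [1,[0.6,-0.3,0],-0.06],
    [1,[0.88,-0.415,0],-0.075],
    [1,[0.88,-0.415,0],-0.075],
    [1,[0.88,-0.415,0],-0.075],
    [1,[0.88,-0.415,0],-0.075],
    [1,[0.88,-0.415,0],-0.075],
  ],
)

```text
t: 30.6
eef_pos: [0.457, 0.1798, 0.2001]
tool_rot: [0.0, 0.71, 0.705, -0.001]
contact_force: [0.5, 0.7, -1.1]
gripper_width: 0.189
grasp_force: 118.0
```

```bash
python3 - <<'E'
from h import *
plan([(.456,.187,.09,1.571)])
w=shot('wrist','w9.png'); c=w['color'].astype(int)[60:130,215:235].mean(1); r=[60+i for i,v in enumerate(c) if v[0]-v[2]>40]; print(r[0],r[-1])
h=cv2.cvtColor(cv2.imread('pics/w9.png'),cv2.COLOR_BGR2HSV); m=cv2.inRange(h,(98,100,40),(120,255,255)); ys,xs=np.nonzero(m); print(xs.min(),xs.max(),ys.min(),ys.max())
print('pred rest',pix(w,[[.4567,.2637,.013],[.4007,.2637,.013],[.5127,.2637,.013],[.4567,.2077,.013]]))
E
```

```text
t 30.6 pos [0.457  0.1798 0.2001] x [ 0.0072  1.     -0.0017] y [ 1.     -0.0072 -0.0005] z [-0.0005 -0.0017 -1.    ] F [ 0.5194  0.7278 -1.1048] 0.18872075266157443 117.99803853034973
(0.456, 0.187, 0.09, 1.571) shift [ 0.0367 -0.005   0.5506] turn -0.0012 rows>= 3 
82 105
202 315 19 138
pred rest [[256.1406  83.5525]
 [197.1608  84.0304]
 [315.1576  83.0742]
 [256.6347 142.6888]]
```

apply_moves(
  deltas=[
    [1,[0.035,-0.003,0.15],0],
    [1,[0.035,-0.003,0.3],0],
    [1,[0.035,-0.003,0.45],0],
    [1,[0.035,-0.003,0.54],0],
    [1,[0.035,-0.003,0.54],0],
    [1,[0.035,-0.003,0.54],0],
  ],
  squeeze=20,
)

```text
t: 31.25
eef_pos: [0.4564, 0.1889, 0.0929]
tool_rot: [0.0, 0.708, 0.706, -0.0]
contact_force: [0.2, 0.1, -1.2]
gripper_width: 0.187
grasp_force: 118.0
```

apply_moves(
  deltas=[
    [1,[0,0,0.025],0],
    [1,[0,0,0.045],0],
    [1,[-0.02,0,0.065],0],
    [1,[-0.04,0,0.085],0],
    [1,[-0.06,0,0.105],0],
    [1,[-0.08,0,0.125],0],
    [1,[-0.1,0,0.145],0],
    [1,[-0.115,0,0.165],0],
    [1,[-0.13,0,0.185],0],
    [1,[-0.14,0,0.2],0],
    [1,[-0.14,0,0.2],0],
  ],
)

```text
t: 32.35
eef_pos: [0.4569, 0.1614, 0.053]
tool_rot: [0.0, 0.708, 0.706, 0.001]
contact_force: [-1.0, -1.6, 6.2]
gripper_width: 0.185
grasp_force: 124.7
```

```bash
python3 - <<'E'
from h import *
plan([]); s=shot('side','s10.png'); w=shot('wrist','w10.png')
a=cv2.imread('pics/s10.png')[120:240,100:280]; b=cv2.imread('pics/w10.png')
cv2.imwrite('pics/m10.png',np.hstack([cv2.resize(a,(420,280)),cv2.resize(b,(373,280))]))
E
```

```text
t 32.35 pos [0.4569 0.1614 0.053 ] x [0.0034 1.     0.0005] y [ 1.     -0.0034  0.0018] z [ 0.0018  0.0005 -1.    ] F [-0.9857 -1.5792  6.2356] 0.1849216259073687 124.72335577011108
```

View pics/m10.png

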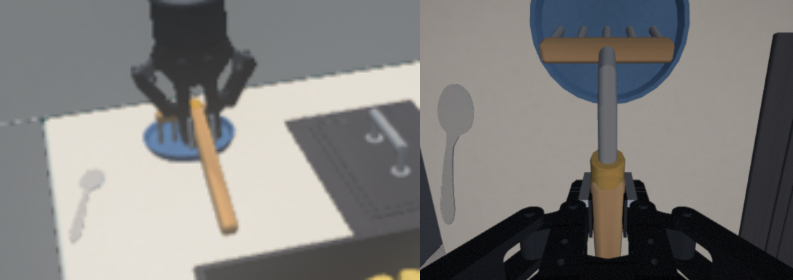

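The tines are inside the dish (right pane, bar at (608,50)) and the handle slopes down nearly to the worktop. I'll lower the last few mm and release.

apply_moves(
  deltas=[
    [1,[-0.01,0,0.012],0],
    [1,[-0.02,0,0.024],0],
    [1,[-0.02,0,0.024],0],
    [1,[-0.02,0,0.024],0],
    [0,[-0.02,0,0.024],0],
    [0,[-0.02,0,0.024],0],
    [0,[-0.02,0,0.024],0],
    [0,[-0.02,0,0.024],0],
    [0,[-0.02,0,0.024],0],
    [0,[-0.02,0,-0.2],0],
    [0,[-0.02,0,-0.4],0],
    [0,[-0.02,0,-0.6],0],
  ],
)

```text
t: 33.65
eef_pos: [0.4554, 0.1577, 0.1737]
tool_rot: [-0.0, 0.708, 0.706, -0.0]
contact_force: [1.0, -0.3, -0.3]
gripper_width: 1.0
grasp_force: 0.0
```

apply_moves(
  deltas=[
    [0,[0,0.1,-0.15],0],
    [0,[-0.1,0.3,-0.15],0],
    [0,[-0.2,0.5,-0.15],0],
    [0,[-0.2,0.7,-0.15],0],
    [0,[-0.2,0.9,-0.15],0],
    [0,[-0.2,0.9,-0.15],0],
    [0,[-0.2,0.9,-0.15],0],
  ],
)

```text
t: 34.35
eef_pos: [0.6357, 0.1173, 0.2016]
tool_rot: [-0.001, 0.708, 0.706, -0.0]
contact_force: [0.3, 0.8, -0.2]
gripper_width: 1.006
grasp_force: 0.0
```

```bash
python3 - <<'E'
from h import *
w=shot('wrist','w11.png'); t=shot('top','t11.png')
print([(np.array(d['point']).round(3),round(d['confidence'],2)) for d in bot.look_for(w,'lid_handle')])
a=cv2.imread('pics/t11.png')[100:280,130:290]; b=cv2.imread('pics/w11.png')
cv2.imwrite('pics/m11.png',np.hstack([cv2.resize(a,(355,400)),cv2.resize(b,(440,330),None) if 0 else cv2.copyMakeBorder(cv2.resize(b,(440,330)),0,70,0,0,0)]))
plan([])
E
```

```text
[(array([0.658, 0.144, 0.018]), 0.56)]
t 34.5 pos [0.6346 0.1177 0.2025] x [ 0.0012  1.     -0.0003] y [ 1.     -0.0012 -0.0009] z [-0.0009 -0.0003 -1.    ] F [ 0.6706 -0.6785  0.6524] 0.9986215724706068 0.0
```

View pics/m11.png

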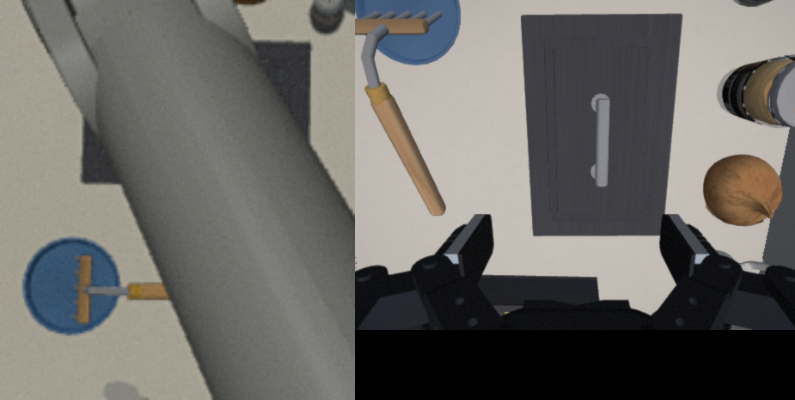

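The rake is laid with its head in the rest (left pane, (84,290)) and the butt on the worktop. The lid handle runs from (602,97) to (602,185) in the right pane. Computing the lid pose.

```bash
python3 - <<'E'
from h import *
w=shot('wrist','w12.png'); s=512/440
f=lambda L:[[(u-355)*s,v*s] for u,v in L]
print(ray(w,f([(602,97),(602,186)]),.048)); c=ray(w,f([(522,15),(682,14),(666,236),(533,236)]),.011); print(c,c.mean(0))
# automatic: bright bar mask
g=cv2.cvtColor(cv2.imread('pics/w12.png'),cv2.COLOR_BGR2GRAY); m=((g>105)*255).astype(np.uint8); m[:,:255]=0;m[:,320:]=0;m[:95]=0;m[230:]=0
n,l,S,C=cv2.connectedComponentsWithStats(m); k=1+S[1:,4].argmax(); print(S[k],C[k]); 
pts=np.argwhere(l==k)[:,::-1].astype(np.float32); print(cv2.fitLine(pts,2,0,.01,.01).ravel())
# dark plate mask -> minAreaRect of back-projected contour
m=((g<85)*255).astype(np.uint8); m[:, :180]=0; m[:,385:]=0; m[276:]=0
n,l,S,C=cv2.connectedComponentsWithStats(m); k=1+S[1:,4].argmax(); cn=max(cv2.findContours((l==k).astype(np.uint8),0,2)[0],key=cv2.contourArea)[:,0].astype(float)
P=ray(w,cn,.011)[:,:2]; print(cv2.minAreaRect((P*1000).astype(np.float32)))
plan([])
E
```

```text
[[0.6612 0.1763 0.048 ]
 [0.6635 0.0796 0.048 ]]
[[ 0.5774  0.2593  0.011 ]
 [ 0.7473  0.26    0.011 ]
 [ 0.7537 -0.005   0.011 ]
 [ 0.5772 -0.0047  0.011 ]] [0.6639 0.1274 0.011 ]
[ 276  109   22  108 1449] [288.4879 160.1815]
[  0.0061   1.     288.4879 160.1815]
((678.0758056640625, 126.63015747070312), (200.65696716308594, 265.1934814453125), 0.2241608202457428)
t 34.55 pos [0.6347 0.1176 0.2027] x [ 0.0013  1.     -0.0003] y [ 1.     -0.0013 -0.0003] z [-0.0003 -0.0003 -1.    ] F [-0.3876  0.559   0.0461] 1.0041258438809089 0.0
```

apply_moves(
  deltas=[
    [0,[0.049,0.142,0],0],
    [0,[0.049,0.142,0.2],0],
    [0,[0.049,0.142,0.4],0],
    [0,[0.049,0.142,0.6],0],
    [0,[0.049,0.142,0.8],0],
    [0,[0.049,0.142,0.863],0],
    [0,[0.049,0.142,0.863],0],
    [0,[0.049,0.142,0.863],0],
    [1,[0.049,0.142,0.863],0],
    [1,[0.049,0.142,0.863],0],
    [1,[0.049,0.142,0.863],0],
    [1,[0.049,0.142,0.863],0],
  ],
  squeeze=100,
)

```text
t: 35.75
eef_pos: [0.6646, 0.127, 0.0306]
tool_rot: [0.0, 0.708, 0.706, 0.0]
contact_force: [0.4, 0.4, 0.0]
gripper_width: 0.329
grasp_force: 0.0
```

apply_moves(
  deltas=[
    [1,[0,0,0],0],
    [1,[0,0,0],0],
    [1,[0,0,0],0],
    [1,[0,0,0],0],
  ],
)

```text
t: 36.15
eef_pos: [0.664, 0.127, 0.0303]
tool_rot: [0.0, 0.708, 0.706, -0.0]
contact_force: [-3.1, -0.4, 5.1]
gripper_width: 0.127
grasp_force: 97.6
```

```bash
python3 - <<'E'
from h import *
plan([(.663,.1275,.2,1.571),(.60,.0,.2,.9),(.535,-.157,.2,.0)])
E
```

```text
t 36.15 pos [0.664  0.127  0.0303] x [ 0.0023  1.     -0.0003] y [ 1.     -0.0023 -0.0003] z [-0.0003 -0.0003 -1.    ] F [-3.1093 -0.4268  5.0545] 0.12671034886945867 97.60857939720154
(0.663, 0.1275, 0.2, 1.571) shift [ 0.0021 -0.0054 -0.8484] turn -0.0004 rows>= 4 
(0.6, 0.0, 0.2, 0.9) shift [-0.6374 -0.3151  0.    ] turn 0.1068 rows>= 5 
(0.535, -0.157, 0.2, 0.0) shift [-0.8169  0.2334  0.    ] turn 0.1432 rows>= 7
```

Lid gripped. Before carrying it over, I'll refine the tin pose with sub-pixel edge fits on the saved pictures.

```bash
cat > tin.py <<'E'
from h import *
def cross(g,p0,d,L):   # from dark outward along d, return last rising edge >half
    t=np.arange(-L,L,.25); P=np.array(p0)+np.outer(t,d)
    v=cv2.remap(g,P[:,0].astype(np.float32)[None],P[:,1].astype(np.float32)[None],1)[0]
    k=np.gradient(cv2.GaussianBlur(v[None],(0,0),3)[0]); i=k.argmax(); return P[i],k[i]
def edge(g,p,A,B,n,z=.064,L=6):
    # A,B predicted rim corners(world), n outward normal world
    a,b=pix(p,[A,B]); o=pix(p,[(np.array(A)+B)/2+.02*np.array(n)])[0]-pix(p,[(np.array(A)+B)/2])[0]; o/=np.linalg.norm(o)
    Q=[]
    for f in np.r_[.06:.32:24j,.68:.94:24j]:
        q=a+(b-a)*f
        if not(8<q[0]<504 and 8<q[1]<376): continue
        e,k=cross(g,q,o,L)
        if k>1: Q.append(e)
    W=ray(p,Q,z)[:,:2].astype(np.float32); l=cv2.fitLine(W,cv2.DIST_HUBER,0,1e-4,1e-4).ravel(); return l,len(Q)
c=np.array([.534,-.156]);y=-.02
w=lambda u,v:[c[0]+np.cos(y)*u-np.sin(y)*v,c[1]+np.sin(y)*u+np.cos(y)*v,.064]
FL,FR,NL,NR=w(.128,.082),w(.128,-.082),w(-.128,.082),w(-.128,-.082)
def run(name,p,L,sides):
    g=cv2.cvtColor(cv2.imread(name),cv2.COLOR_BGR2GRAY).astype(np.float32)
    for s,A,B,n in(('far',FL,FR,(1,0,0)),('near',NL,NR,(-1,0,0)),('right',FR,NR,(0,-1,0)),('left',FL,NL,(0,1,0))):
        if s not in sides: continue
        l,k=edge(g,p,A,B,n,L=L); d=l[:2]*np.sign(l[0] if s in('right','left') else l[1])
        yaw=np.arctan2(d[1],d[0]) if s in('right','left') else np.arctan2(-d[0],d[1])
        # offset of edge at tin mid
        off=(l[2]+(c[1]-l[3])*l[0]/l[1]) if s in('far','near') else l[3]+(c[0]-l[2])*l[1]/l[0]
        print(name,s,k,'yaw',round(float(yaw),4),'at',round(float(off),4))
t=shot('top'); run('pics/t8.png',t,5,['far','near','right'])
wp=shot('wrist'); M=np.diag([1.,-1,-1,1])
for n,X,yw in(('pics/w4.png',(.5496,-.1187,.1974),.0011),('pics/w7.png',(.5569,-.1224,.206),-.0024)):
    T=np.eye(4);T[:3,:3]=np.array([[np.cos(yw),np.sin(yw),0],[np.sin(yw),-np.cos(yw),0],[0,0,-1]]);T[:3,3]=X
    wp['T']=T@np.array(wp['hand_eye']); run(n,wp,9,['far','right','left'])
E
python3 tin.py
```

```text
pics/t8.png far 48 yaw -0.0254 at 0.6661
pics/t8.png near 48 yaw -0.0247 at 0.4026
pics/t8.png right 48 yaw -0.0243 at -0.2402
pics/w4.png far 48 yaw -0.0241 at 0.6671
pics/w4.png right 43 yaw -0.025 at -0.2413
pics/w4.png left 32 yaw -0.0255 at -0.0694
pics/w7.png far 48 yaw -0.0256 at 0.6659
pics/w7.png right 42 yaw -0.0219 at -0.2413
pics/w7.png left 31 yaw -0.0265 at -0.0692
```

```bash
cat > lid.py <<'E'
import builtins
src=open('tin.py').read().split("c=np.array")[0]; exec(src)
g=cv2.cvtColor(cv2.imread('pics/w12.png'),cv2.COLOR_BGR2GRAY).astype(np.float32)
p=shot('wrist'); yw=1.5695; T=np.eye(4);T[:3,:3]=np.array([[np.cos(yw),np.sin(yw),0],[np.sin(yw),-np.cos(yw),0],[0,0,-1]]);T[:3,3]=(.6347,.1176,.2027)
p['T']=T@np.array(p['hand_eye'])
c=np.array([.664,.1274]); z=.011
K=lambda a,b:[c[0]+a,c[1]+b,z]
for s,A,B,n in(('+y',K(-.086,.132),K(.086,.132),(0,1,0)),('-y',K(-.086,-.132),K(.086,-.132),(0,-1,0)),('-x',K(-.086,.132),K(-.086,-.132),(-1,0,0)),('+x',K(.086,.132),K(.086,-.132),(1,0,0))):
    l,k=edge(g,p,A,B,n,z=z,L=9)
    if 'y' in s: d=l[:2]*np.sign(l[0]); print(s,k,'yaw',np.arctan2(d[1],d[0]),'at',l[3]+(c[0]-l[2])*l[1]/l[0])
    else: d=l[:2]*np.sign(l[1]); print(s,k,'yaw',np.arctan2(-d[0],d[1]),'at',l[2]+(c[1]-l[3])*l[0]/l[1])
E
python3 lid.py
```

```text
+y 48 yaw 0.003663959 at 0.2598853793579732
-y 48 yaw -0.0029636435 at -0.0038089122393300243
-x 48 yaw 0.002590374 at 0.577514962326377
+x 47 yaw 0.0031311074 at 0.7492454149841526
```

Tin centre (0.5344, -0.1553), yaw -0.025. The lid centre is about 1 mm ahead of the TCP along the bar. Carrying it over.

apply_moves(
  deltas=[
    [1,[0,0,-0.1],0],
    [1,[0,0,-0.3],0],
    [1,[0,0,-0.5],0],
    [1,[0,0,-0.7],0],
    [1,[0,0,-0.86],0],
    [1,[0,0,-0.86],0],
    [1,[0,0,-0.86],0],
  ],
)

```text
t: 37.0
eef_pos: [0.6635, 0.1266, 0.2005]
tool_rot: [-0.0, 0.708, 0.706, -0.001]
contact_force: [0.2, -0.5, -7.6]
gripper_width: 0.128
grasp_force: 98.6
```

apply_moves(
  deltas=[
    [1,[-0.1,-0.05,0],0.015],
    [1,[-0.2,-0.1,0],0.03],
    [1,[-0.3,-0.15,0],0.045],
    [1,[-0.4,-0.2,0],0.06],
    [1,[-0.5,-0.25,0],0.08],
    [1,[-0.6,-0.3,0],0.095],
    [1,[-0.637,-0.315,0],0.107],
    [1,[-0.637,-0.315,0],0.107],
    [1,[-0.637,-0.315,0],0.107],
    [1,[-0.637,-0.315,0],0.107],
  ],
)

```text
t: 38.0
eef_pos: [0.6006, 0.0011, 0.2007]
tool_rot: [-0.001, 0.901, 0.435, -0.001]
contact_force: [-0.0, 0.8, -6.0]
gripper_width: 0.129
grasp_force: 98.5
```

apply_moves(
  deltas=[
    [1,[-0.1,0.03,0],0.02],
    [1,[-0.2,0.06,0],0.04],
    [1,[-0.3,0.09,0],0.06],
    [1,[-0.4,0.12,0],0.08],
    [1,[-0.5,0.15,0],0.1],
    [1,[-0.6,0.18,0],0.12],
    [1,[-0.7,0.21,0],0.14],
    [1,[-0.817,0.233,0],0.147],
    [1,[-0.817,0.233,0],0.147],
    [1,[-0.817,0.233,0],0.147],
    [1,[-0.817,0.233,0],0.147],
    [1,[-0.817,0.233,0],0.147],
  ],
)

```text
t: 39.2
eef_pos: [0.5357, -0.1559, 0.2019]
tool_rot: [-0.0, 1.0, -0.012, 0.0]
contact_force: [0.0, -0.0, -6.0]
gripper_width: 0.133
grasp_force: 98.5
```

```bash
python3 - <<'E'
from h import *
plan([(.5334,-.1553,.12,-.025)])
E
```

```text
t 39.2 pos [ 0.5357 -0.1559  0.2019] x [ 0.9997 -0.0249  0.0002] y [-0.0249 -0.9997 -0.0005] z [ 0.0003  0.0005 -1.    ] F [ 0.0234 -0.0471 -5.9682] 0.1330393194775715 98.50645422935486
(0.5334, -0.1553, 0.12, -0.025) shift [-0.0114 -0.0023  0.4094] turn 0.0 rows>= 2
```

apply_moves(
  deltas=[
    [1,[-0.011,-0.002,0.15],0],
    [1,[-0.011,-0.002,0.3],0],
    [1,[-0.011,-0.002,0.45],0],
    [1,[-0.011,-0.002,0.5],0],
    [1,[-0.011,-0.002,0.5],0],
    [1,[-0.011,-0.002,0.5],0],
    [1,[-0.011,-0.002,0.5],0],
  ],
)

```text
t: 39.9
eef_pos: [0.5346, -0.1567, 0.1036]
tool_rot: [0.0, 1.0, -0.014, 0.002]
contact_force: [0.5, 0.8, -5.5]
gripper_width: 0.127
grasp_force: 98.4
```

```bash
python3 - <<'E'
from h import *
plan([(.5334,-.1553,.0885,-.025)])
E
```

```text
t 39.9 pos [ 0.5346 -0.1567  0.1036] x [ 0.9996 -0.0273  0.0033] y [-0.0273 -0.9996  0.0006] z [ 0.0032 -0.0007 -1.    ] F [ 0.518   0.7619 -5.5146] 0.12651846593465954 98.3905041217804
(0.5334, -0.1553, 0.0885, -0.025) shift [-0.0063 -0.0066  0.0757] turn -0.0004 rows>= 1
```

apply_moves(
  deltas=[
    [1,[-0.004,-0.005,0.015],0],
    [1,[-0.004,-0.005,0.03],0],
    [1,[-0.004,-0.005,0.045],0],
    [1,[-0.004,-0.005,0.06],0],
    [1,[-0.004,-0.005,0.073],0],
    [1,[-0.004,-0.005,0.073],0],
    [1,[-0.004,-0.005,0.073],0],
    [1,[-0.004,-0.005,0.073],0],
  ],
)

```text
t: 40.7
eef_pos: [0.5322, -0.1554, 0.0877]
tool_rot: [0.0, 1.0, -0.014, -0.0]
contact_force: [-4.2, 1.1, 5.5]
gripper_width: 0.131
grasp_force: 99.9
```

TCP at z = 0.0877, against 0.088 expected when seated, with contact at the bottom. Releasing and retreating, then checking.

apply_moves(
  deltas=[
    [0,[0,0,0],0],
    [0,[0,0,0],0],
    [0,[0,0,0],0],
    [0,[0,0,0],0],
    [0,[0,0,0],0],
    [0,[0,0,-0.2],0],
    [0,[0,0,-0.4],0],
    [0,[0,0,-0.6],0],
    [0,[0,0,-0.6],0],
    [0,[0,0,-0.6],0],
  ],
)

```text
t: 41.7
eef_pos: [0.5328, -0.1556, 0.2082]
tool_rot: [0.0, 1.0, -0.014, 0.001]
contact_force: [0.2, -0.4, -1.9]
gripper_width: 0.998
grasp_force: 0.0
```

apply_moves(
  deltas=[
    [0,[-0.1,0.2,-0.1],0],
    [0,[-0.2,0.4,-0.1],0],
    [0,[-0.3,0.6,-0.1],0],
    [0,[-0.4,0.8,-0.1],0],
    [0,[-0.5,1.0,-0.1],0],
    [0,[-0.5,1.0,-0.1],0],
    [0,[-0.5,1.0,-0.1],0],
  ],
)

```text
t: 42.4
eef_pos: [0.4253, -0.3531, 0.2256]
tool_rot: [-0.001, 1.0, -0.015, -0.001]
contact_force: [0.7, 0.9, -0.3]
gripper_width: 1.003
grasp_force: 0.0
```

```bash
cat > chk.py <<'E'
src=open('tin.py').read().split("t=shot('top')")[0]
src=src.replace('c=np.array([.534,-.156]);y=-.02','c=np.array([.5344,-.1553]);y=-.025').replace('.064]','.069]').replace('z=.064','z=.069').replace('.128','.132').replace('.082','.086')
exec(src)
plan([]); t=shot('top','t13.png'); run('pics/t13.png',t,6,['far','near','right','left'])
s=shot('side','s13.png')
print('pred top plate corners side',pix(s,[FL,FR,NL,NR]))
print([(np.array(d['point']).round(3),round(d['confidence'],2)) for n in('rake','rest','lid','pepper_mill','salt_shaker') for d in bot.look_for(t,n)[:1]])
E
python3 chk.py
```

```text
t 42.4 pos [ 0.4253 -0.3531  0.2256] x [ 0.9995 -0.0304 -0.0025] y [-0.0304 -0.9995 -0.0015] z [-0.0024  0.0016 -1.    ] F [ 0.7092  0.9347 -0.2912] 1.0026247508870372 0.0
pics/t13.png far 48 yaw -0.0245 at 0.6652
pics/t13.png near 48 yaw -0.0299 at 0.4015
pics/t13.png right 48 yaw -0.0279 at -0.2404
pics/t13.png left 48 yaw -0.0246 at -0.065
pred top plate corners side [[301.6808 208.0928]
 [341.1338 257.6062]
 [182.1815 230.9569]
 [199.5507 291.1813]]
[(array([0.456, 0.149, 0.056]), 0.8), (array([0.461, 0.279, 0.007]), 0.68), (array([ 0.53 , -0.154,  0.073]), 0.78), (array([ 0.763, -0.151,  0.108]), 0.69), (array([ 0.53 , -0.148,  0.076]), 0.4)]
```

```bash
cat > chk2.py <<'E'
src=open('chk.py').read().split("plan([])")[0]; exec(src)
s=shot('side','s14.png'); run('pics/s14.png',s,7,['far','near','left','right'])
E
python3 chk2.py
```

```text
pics/s14.png far 48 yaw -0.0286 at 0.6627
pics/s14.png near 48 yaw -0.0467 at 0.3988
pics/s14.png right 3 yaw -0.1637 at -0.2393
pics/s14.png left 46 yaw -0.0295 at -0.0723
```

```bash
python3 -c "
from station import bot
print(bot.hand_in())"
```

```text
the job is handed in; nothing more can be done
None
```

I handed the job in at about 43 s of robot time, with no verdict returned: the eight chunks lie in one layer with all six parts filled, the rake is back on the spoon rest, and the lid measures seated on the tin. I didn't re-check the salt shaker afterwards, and the pepper mill hadn't moved.

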